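Set up the membrane-filtration manifold

TASK

Set up the filtration manifold for a run: first shut the vacuum by bringing the main lever at the end of the manifold fully over towards you; then stand every steel funnel in the tray on a filter head of its own, seated flat inside the head's rim, and lock each one by raising that head's small lever fully, while the lever of a head left without a funnel must lie fully down. Only when all the funnels are locked, bring the main vacuum lever to its middle mark, where it stands upright; leave the agar dish and the forceps where they lie.

Things in the scene. Friction and masses are not known exactly. Their poses are not given: they have to be found in the camera images.
- manifold: Fixed stainless three-place filtration manifold standing in the tray: a horizontal tube 250 mm long and 32 mm thick on two feet, with three round filter heads in a row. Origin: on the tray's floor under the middle head. Its x axis points away from the robot, from the levers to the heads; y runs along the tube, towards the left head; z up. All of it stays below z = 0.15.
- tray: Fixed open steel tray, 410 x 400 mm, floor 4 mm thick, lip 18 mm high, the top of a wheeled instrument stand drawn up to the side trolley at the robot's right front. Behind it on the trolley stands a spray bottle, 272 mm tall; a hood's post rises some 0.1 m off its left edge. Origin: centre of its underside, on the worktop. Its x axis points away from the robot, y to the left, z up.
- funnel_a: Loose stainless filter funnel (there are 2 or 3, all alike; an absent one reads None): a cylindrical cup 46 mm across (49 mm over the lip, 71 mm up) and 75 mm tall on a round foot flange 66 mm across and 8 mm thick, whose lowest 2 mm tapers to 62 mm. About 0.16 kg. Origin: centre of its underside, z up along its axis. Grip the cup across its diameter from above, about 55 mm up.
- funnel_b: Loose stainless filter funnel (there are 2 or 3, all alike; an absent one reads None): a cylindrical cup 46 mm across (49 mm over the lip, 71 mm up) and 75 mm tall on a round foot flange 66 mm across and 8 mm thick, whose lowest 2 mm tapers to 62 mm. About 0.16 kg. Origin: centre of its underside, z up along its axis. Grip the cup across its diameter from above, about 55 mm up.
- funnel_c: Loose stainless filter funnel (there are 2 or 3, all alike; an absent one reads None): a cylindrical cup 46 mm across (49 mm over the lip, 71 mm up) and 75 mm tall on a round foot flange 66 mm across and 8 mm thick, whose lowest 2 mm tapers to 62 mm. About 0.16 kg. Origin: centre of its underside, z up along its axis. Grip the cup across its diameter from above, about 55 mm up.
- head_left (a point): Seat of the left (the +y end of the manifold) filter head: centre of the flat seat, 62 mm above the tray's floor, where a funnel's underside comes to rest. A rim 70 mm across inside and 77 mm outside stands 5 mm above the seat. Heads are 80 mm apart. Axes as the manifold.
- lock_left (a joint): Locking lever on the left head's robot side, hinged along the manifold's y. 0 = handle down, 82 degrees from upright towards the robot, claw clear of the seat: only so can a funnel go in or out. It grows as the handle is raised, to the stop at 1.22 (leaning 12 degrees to the robot), claw over the funnel's flange. Friction, 0.09 N m, holds it anywhere. Its cross-bar can be pinched from above.
- lock_left_grip (a point): Centre of the black cross-bar of the left locking lever: 30 mm long along the manifold's y, 13 mm thick, 55 mm from the hinge; moves with the lever. The hinge is 46 mm on the robot side of the head's centre and 68 mm above the tray's floor. Bar when down: 100 mm on the robot side of the head's centre, 76 mm above the floor; up: 57 mm on the robot side and 122 mm up.
- head_mid (a point): Seat of the middle filter head: centre of the flat seat, 62 mm above the tray's floor, where a funnel's underside comes to rest. A rim 70 mm across inside and 77 mm outside stands 5 mm above the seat. Heads are 80 mm apart. Axes as the manifold.
- lock_mid (a joint): Locking lever on the mid head's robot side, hinged along the manifold's y. 0 = handle down, 82 degrees from upright towards the robot, claw clear of the seat: only so can a funnel go in or out. It grows as the handle is raised, to the stop at 1.22 (leaning 12 degrees to the robot), claw over the funnel's flange. Friction, 0.09 N m, holds it anywhere. Its cross-bar can be pinched from above.
- lock_mid_grip (a point): Centre of the black cross-bar of the mid locking lever: 30 mm long along the manifold's y, 13 mm thick, 55 mm from the hinge; moves with the lever. The hinge is 46 mm on the robot side of the head's centre and 68 mm above the tray's floor. Bar when down: 100 mm on the robot side of the head's centre, 76 mm above the floor; up: 57 mm on the robot side and 122 mm up.
- head_right (a point): Seat of the right (beside the vacuum lever) filter head: centre of the flat seat, 62 mm above the tray's floor, where a funnel's underside comes to rest. A rim 70 mm across inside and 77 mm outside stands 5 mm above the seat. Heads are 80 mm apart. Axes as the manifold.
- lock_right (a joint): Locking lever on the right head's robot side, hinged along the manifold's y. 0 = handle down, 82 degrees from upright towards the robot, claw clear of the seat: only so can a funnel go in or out. It grows as the handle is raised, to the stop at 1.22 (leaning 12 degrees to the robot), claw over the funnel's flange. Friction, 0.09 N m, holds it anywhere. Its cross-bar can be pinched from above.
- lock_right_grip (a point): Centre of the black cross-bar of the right locking lever: 30 mm long along the manifold's y, 13 mm thick, 55 mm from the hinge; moves with the lever. The hinge is 46 mm on the robot side of the head's centre and 68 mm above the tray's floor. Bar when down: 100 mm on the robot side of the head's centre, 76 mm above the floor; up: 57 mm on the robot side and 122 mm up.
- vacuum (a joint): Main vacuum lever at the right-hand (-y) end of the manifold, hinged on a level axis along the manifold's y. 0 = leaning 45 degrees towards the robot, at its stop (shut), 0.785 = upright at the long middle mark of the white quadrant, 1.57 = leaning 45 degrees away. Friction (0.08 N m) holds it. Starts between 1.0 and 1.5 (left open).
- vacuum_grip (a point): Centre of the black ball (22 mm) at the end of the vacuum lever, 60 mm from its hinge; moves with the lever. Upright it is 110 mm above the tray's floor. The quadrant (68 mm across, on the hinge) is 12 mm from the lever's middle plane on the side of the heads, and its rim ends 26 mm short of the ball's centre.
- vacuum_pivot (a point): Hinge of the vacuum lever (fixed): 70 mm to the right of the right head, 50 mm above the tray's floor.
- agar_dish: Bystander: closed agar dish, 92 mm across and 17 mm high, in the tray's far right corner. Leave it.
- forceps: Bystander: steel forceps, 133 mm long and 8 mm high, lying along the far lip of the tray behind the manifold. Leave them.

How it is judged:
By the outcome, as a careful person would: the job done as asked, in the order asked, and still so for the second after the job is handed in, with the robot touching nothing.
Of funnel_a, funnel_b, funnel_c only 2 to 3 are there at a start; the rules pass over those that are not, and their reading is None.
At some moment in a run one of funnel_a, funnel_b, funnel_c may be knocked a few centimetres aside while the robot is not near it.
It also fails if it takes over 210 s, if anything falls off the work surface, if the arm or the gripper's body presses on something with over 40 N, if the wrist force passes 120 N, or if a joint passes its speed limit or range.

ROBOT

A 6-joint arm with a two-finger parallel gripper is mounted at the origin on a cart in front of the work surface, level with it; the furniture and walls round the work are solid. World frame = base frame: x ahead of the robot, y to its left, z up, the work surface at z = 0. Lengths are in m, angles in degrees, forces in N, time in s.
With the tool pointing down it reaches from about 0.35 to 0.775 m from the base axis. Payload 5.5 kg.
Tool frame: the origin (TCP) lies midway between the tips of the shut fingers; the grasp point (between the pads) lies 19 mm behind it; z points along the fingers, y is the direction in which the jaws open and shut (so a half turn about z gives the same grasp; the last joint's range is limited). The gripper opens to 85 mm and grips with 20 to 120 N. Pads are 22 mm wide; open, the fingers measure 114 mm over their backs; the gripper's body (76 mm by 85 mm) begins 54 mm behind the grasp point. The pads swing forward as they close: fully open they stand 13 mm farther back than shut.
Start: joints at [-83.744, 17.945, 2.641, 74.691, 0, 82.002], TCP at [0.142, -0.557, 0.231] pointing down, gripper open.
Joint ranges: [-158.12, 158.12], [-49.38, 96.58], [-58.88, 72.47], [-126.05, 133.96], [-84.25, 85.87], [-180, 180]. Speed limits (degrees/s): [147.25, 147.25, 180, 180, 180, 180].

INTERFACE

Orientations are given as [roll, pitch, yaw] about the fixed x, y, z axes, in that order (R = Rz(yaw) Ry(pitch) Rx(roll)).
In Python, from station import bot, camera gives the robot as it stands.
- The arm moves only by the tool carry_out, never from a script. Its arguments are lists of equal length, an entry for each row: "grip": the opening, from 0 (shut) to 1 (fully open); "delta_pos": the shift along the tool's x, y, z in m, a list of three; "spin": the turn about the tool's z in rad. In form: {"grip": [grip, ...], "delta_pos": [[tx, ty, tz], ...], "spin": [spin, ...]}. A call has 1 to 10 rows; each row is the pose to reach, as a shift and turn from the pose commanded when the call began, along the tool's axes at that moment; what a row does not reach only later rows make up. A row lasts 1/12 s, in which the tool goes at most 41.7 mm and 7.16 degrees, less where a joint would pass 70% of its speed; a pose out of reach is approached as far as the arm can. A call with a gripper value outside its range is refused whole. The fingers move at their own pace and stop on an object; the grip force is fixed at half the most. Time passes only in rows, so rows that repeat a pose let the fingers close. It gives the time, the measured TCP pose, the force and the opening at its end, in the units of the state.
- bot.sense(): the state, without advancing time (a new reading comes with each control period).
- camera(name): name is "side" or "top" or "wrist"; returns a dict with "frame" (384x512x3 uint8, red, green, blue), "camera_matrix" (3x3 intrinsics, pixels), "dist_coeffs" ([k1, k2, p1, p2, k3] as OpenCV has them; the pictures are not rectified), "T" (4x4, takes a point from camera to world coordinates); the wrist camera has in their place "T_tool_cam" (4x4, takes a point from camera to tool coordinates, whose origin is the TCP and whose axes are the flange's). Camera axes: x right, y down, z forward; pixel columns grow to the right and rows downward; lengths in m; the calibration is good to about 2 mm. A picture is of the moment at which its call begins: read the wrist's pose just before it. There is no depth.
- bot.hand_in(): hands the job in, once; it reports no verdict.
The state is a dict: "time": time; "q": joint angles; "dq": joint speeds; "joint_torque": joint torques, N m; "ee_pos": TCP position; "tcp_rot": TCP orientation; "contact_force": force on the tool from outside, world axes, zero at the start; "torque": the same for the moment, N m; "grip_width": finger opening in m.
Only numpy, scipy, OpenCV 4.12 (cv2) and the standard library are available. Lean on these libraries where they do the work, as an engineer would, in place of code of your own. Each camera call takes 0.05 s, during which the arm holds its last target. There are 200 camera calls.

## Working session

There is one attempt and no reset: what is moved stays moved. The work goes in short steps, Python scripts to look and compute and a tool call to move; the robot and the scene stay as the last step left them, time stands still between calls to the robot, and variables do not carry over. Pictures are saved under pics/ and viewed, about 12 in all and at most 16, crops included, and the job is handed in when it is done.

Besides the shell and the picture viewer there is one more tool, called after ">>>" in YAML: its name, and indented under it one key for each argument. carry_out: Moves the arm, as the interface text tells. Its arguments: {"type":"object","properties":{"grip":{"type":"array","items":{"type":"number"}},"delta_pos":{"type":"array","items":{"type":"array","items":{"type":"number"}}},"spin":{"type":"array","items":{"type":"number"}}},"required":["grip","delta_pos","spin"]}

```bash
mkdir -p pics; ls; cat > h.py <<'E'
import numpy as np, cv2
from station import bot, camera
from scipy.spatial.transform import Rotation as R
def snap(name, fn):
    s=bot.sense(); c=camera(name)
    if 'T' not in c:
        M=np.eye(4); M[:3,:3]=R.from_euler('xyz',s['tcp_rot'],degrees=True).as_matrix(); M[:3,3]=s['ee_pos']
        c['T']=M@np.array(c['T_tool_cam'])
    cv2.imwrite('pics/'+fn+'.png', cv2.cvtColor(c['frame'],cv2.COLOR_RGB2BGR))
    np.savez('pics/'+fn+'.npz',K=c['camera_matrix'],d=c['dist_coeffs'],T=c['T'],f=c['frame'])
    return c
def ray(fn,uv):
    z=np.load('pics/'+fn+'.npz'); p=cv2.undistortPoints(np.array([[uv]],float),z['K'],z['d'])[0,0]
    T=z['T']; return T[:3,3], T[:3,:3]@np.array([p[0],p[1],1])
def at(fn,uv,zz):
    o,d=ray(fn,uv); return o+d*(zz-o[2])/d[2]
def proj(fn,P):
    z=np.load('pics/'+fn+'.npz'); T=np.linalg.inv(z['T'])
    return cv2.projectPoints(np.array(P,float).reshape(-1,1,3),cv2.Rodrigues(T[:3,:3])[0],T[:3,3],z['K'],z['d'])[0][:,0]
E
python3 - <<'E'
from h import *
np.set_printoptions(precision=3,suppress=True)
print(bot.sense())
for n in('side','top','wrist'):
    c=snap(n,n+'0'); print(n,c['T'],c['camera_matrix'][0],c['dist_coeffs'])
a=cv2.imread('pics/side0.png');b=cv2.imread('pics/top0.png');
E
```

```text
pics
{'time': 0.0, 'q': array([-83.743,  17.991,   2.575,  74.691,  -0.   ,  82.001]), 'dq': array([-0.003,  0.024, -0.015, -0.085,  0.066,  0.032]), 'joint_torque': array([ -0.   , -48.063,  29.853,   0.019,  -0.   ,  -0.   ]), 'ee_pos': array([ 0.142, -0.557,  0.23 ]), 'tcp_rot': array([-179.894,   -0.015,   14.257]), 'contact_force': array([1.107, 0.194, 0.351]), 'torque': array([-0.015,  0.024,  0.032]), 'grip_width': 0.08527233107300841}
side [[ 0.074  0.57  -0.819  1.164]
 [ 0.997 -0.032  0.067 -0.473]
 [ 0.012 -0.821 -0.57   0.573]
 [ 0.     0.     0.     1.   ]] [420.503   0.    247.808] [0.006 0.    0.    0.    0.   ]
top [[-0.016 -0.997  0.077  0.394]
 [-1.     0.015 -0.012 -0.416]
 [ 0.011 -0.077 -0.997  0.953]
 [ 0.     0.     0.     1.   ]] [355.435   0.    249.553] [-0.113  0.     0.     0.     0.   ]
wrist [[ 0.245 -0.93  -0.272  0.21 ]
 [-0.969 -0.236 -0.067 -0.539]
 [-0.002  0.28  -0.96   0.373]
 [ 0.     0.     0.     1.   ]] [304.23    0.    256.331] [-0.011  0.     0.     0.     0.   ]
```

View pics/top0.png

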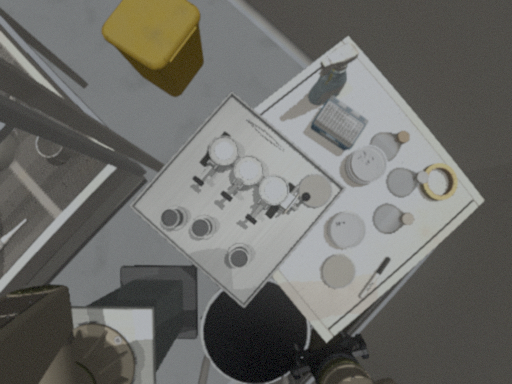

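View pics/side0.png

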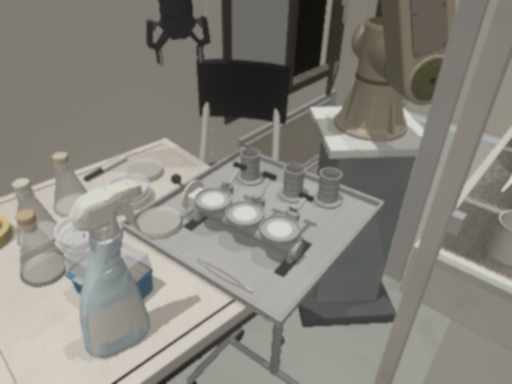

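The top view shows three funnels at about (172,217), (202,227) and (239,257). The heads are at (222,151), (248,170) and (273,190), and the vacuum lever is near (300,198). The manifold is yawed about -45°. I'll zoom in next.

```bash
python3 - <<'E'
from h import *
np.set_printoptions(precision=3,suppress=True)
b=cv2.imread('pics/top0.png')[130:280,150:340]
cv2.imwrite('pics/c1.png',cv2.resize(b,None,fx=4,fy=4,interpolation=cv2.INTER_CUBIC))
for uv in[(222,151),(248,170),(273,190)]: print(at('top0',uv,.071))
for uv in[(172,217),(202,227),(239,257)]: print(at('top0',uv,.04))
E
```

```text
[ 0.56  -0.359  0.071]
[ 0.511 -0.424  0.071]
[ 0.46  -0.485  0.071]
[ 0.396 -0.227  0.04 ]
[ 0.37  -0.304  0.04 ]
[ 0.292 -0.398  0.04 ]
```

View pics/c1.png

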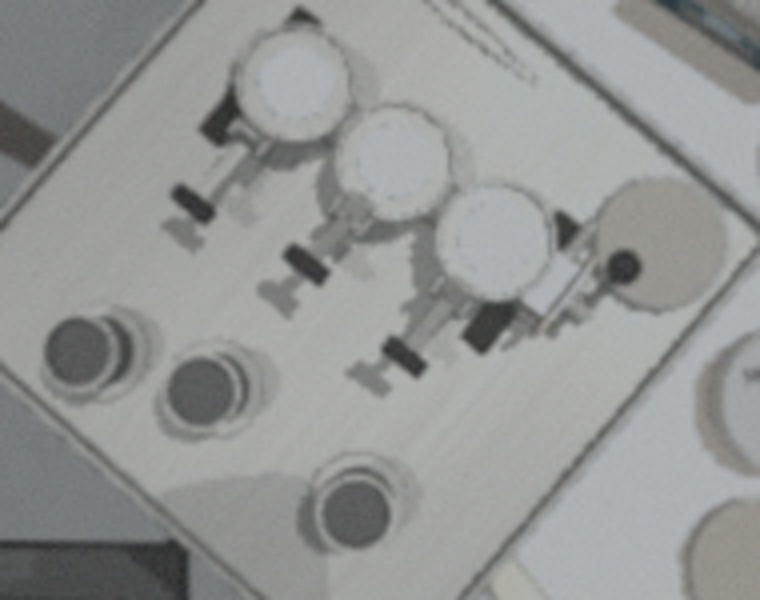

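The three funnel mouths in the crop are at (80,350), (204,391) and (356,513). The ball is at (624,266), and the lever bars are at (193,203), (307,264) and (404,355). The middle and right levers look partly raised. I'll fit the poses now.

```bash
cat >> h.py <<'E'
def man(m,p):  # manifold -> world; p in manifold coords (z above tray floor)
    c,s=np.cos(m[2]),np.sin(m[2]); p=np.atleast_2d(p)
    return np.c_[m[0]+c*p[:,0]-s*p[:,1], m[1]+s*p[:,0]+c*p[:,1], p[:,2]+.004]
def bar(y,t): a=np.radians(82)-t; return [-.046-.055*np.sin(a),y,.068+.055*np.cos(a)]
def ball(t): return [.06*np.sin(t-np.pi/4),-.15,.05+.06*np.cos(t-np.pi/4)]
HX=[.08,0,-.08]
E
python3 - <<'E'
from h import *
from scipy.optimize import least_squares
np.set_printoptions(precision=4,suppress=True)
o=lambda u:np.array(u,float)/4+[150-.375,130-.375]
heads=o([(295,83),(392,162),(493,240)]); bars=o([(193,203),(307,264),(404,355)]); bl=o([(624,266)])
def res(p):
    m=p[:3]; P=[[0,y,.067] for y in HX]+[bar(y,t) for y,t in zip(HX,p[3:6])]+[ball(p[6])]
    return (proj('top0',man(m,P))-np.r_[heads,bars,bl]).ravel()
r=least_squares(res,[.51,-.424,-.67,.1,.3,.2,1.2]); print(r.x,np.degrees(r.x[2]),r.fun.reshape(-1,2))
m=r.x[:3]; print('heads',man(m,[[0,y,.062] for y in HX])); print('ball',man(m,[ball(r.x[6])]),'pivot',man(m,[[0,-.15,.05]]))
for u in o([(80,350),(204,391),(356,513)]): print(at('top0',u,.077))
print('side bars',proj('side0',man(m,[bar(y,t) for y,t in zip(HX,r.x[3:6])]+[ball(r.x[6])]+[[0,y,.067] for y in HX])))
np.save('m.npy',r.x)
a=cv2.imread('pics/side0.png')[130:270,140:400]
cv2.imwrite('pics/c2.png',cv2.resize(a,None,fx=3,fy=3,interpolation=cv2.INTER_CUBIC))
E
```

```text
[ 0.5108 -0.4239 -0.6849  0.1579  0.6603  0.4798  1.3642] -39.2412412507758 [[-0.2946  0.0225]
 [ 0.4274 -0.1236]
 [ 0.3681  0.1857]
 [-0.408  -0.0683]
 [-0.2801 -0.1898]
 [ 0.217   0.178 ]
 [-0.0194 -0.013 ]]
heads [[ 0.5614 -0.3619  0.066 ]
 [ 0.5108 -0.4239  0.066 ]
 [ 0.4602 -0.4858  0.066 ]]
ball [[ 0.4413 -0.5608  0.1042]] pivot [[ 0.4159 -0.54    0.054 ]]
[ 0.396  -0.2285  0.077 ]
[ 0.3699 -0.3051  0.077 ]
[ 0.2941 -0.3973  0.077 ]
side bars [[306.1522 193.8471]
 [269.193  174.4831]
 [239.3136 164.3212]
 [175.5493 179.156 ]
 [280.0224 225.8957]
 [245.1339 210.6188]
 [213.2652 196.6659]]
```

View pics/c2.png

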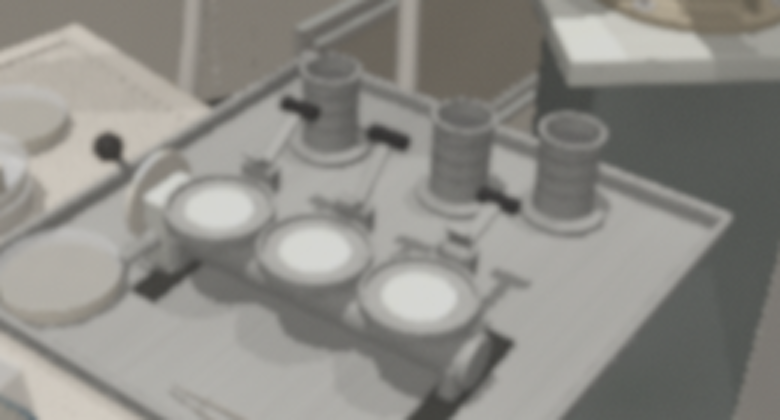

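The side view agrees with the fit to about 3 px: the ball is at (176,179), tilted 33° away, and the mid and right locks are partly raised. I'll move above the vacuum ball with the jaws along the manifold's y (yaw ≈140.8°).

>>> carry_out:
  grip: [0.6,0.6,0.6,0.6,0.6,0.6,0.6,0.6,0.6,0.6]
  delta_pos:
    - [0.029,0.008,0]
    - [0.058,0.016,0]
    - [0.087,0.023,0]
    - [0.116,0.031,0]
    - [0.145,0.039,0]
    - [0.174,0.047,0]
    - [0.202,0.054,0]
    - [0.231,0.062,0]
    - [0.26,0.07,0]
    - [0.289,0.078,0]
  spin: [-0.12,-0.24,-0.36,-0.48,-0.6,-0.72,-0.84,-0.96,-1.08,-1.2]

```text
time: 0.98
ee_pos: [0.4423, -0.5614, 0.2308]
tcp_rot: [-180.0, -0.0, 83.4]
contact_force: [-0.9, -1.1, 0.8]
grip_width: 0.0513
```

>>> carry_out:
  grip: [0.6,0.6,0.6,0.6,0.6,0.6,0.6,0.6,0.6,0.6]
  delta_pos:
    - [0,0,0.005]
    - [0,0,0.01]
    - [0,0,0.015]
    - [0,0,0.02]
    - [0,0,0.025]
    - [0,0,0.03]
    - [0,0,0.03]
    - [0,0,0.03]
    - [0,0,0.03]
    - [0,0,0.03]
  spin: [-0.12,-0.24,-0.36,-0.48,-0.6,-0.72,-0.84,-0.96,-1.008,-1.008]

```text
time: 1.82
ee_pos: [0.4408, -0.5615, 0.2007]
tcp_rot: [180.0, -0.1, 140.8]
contact_force: [0.9, -0.6, -0.3]
grip_width: 0.0508
```

```bash
cat >> h.py <<'E'
def go(target,yaw=None):  # deltas in tool axes from sensed pose
    s=bot.sense(); Rm=R.from_euler('xyz',s['tcp_rot'],degrees=True).as_matrix()
    d=Rm.T@(np.array(target)-s['ee_pos']); sp=0 if yaw is None else -np.radians((yaw-s['tcp_rot'][2]+180)%360-180)
    print('delta',d.round(4),'spin',round(sp,3),'| pos',np.round(s['ee_pos'],4),'yaw',round(s['tcp_rot'][2],2),'t',round(s['time'],2))
E
python3 - <<'E'
from h import *
np.set_printoptions(precision=4,suppress=True)
x=np.load('m.npy');m=x[:3]
snap('wrist','w1')
print(proj('w1',man(m,[ball(x[6]),[0,-.08,.067],[0,-.15,.05]]+[bar(-.08,x[5])])))
b=man(m,[ball(x[6])])[0]; go([b[0],b[1],.09],140.76); s=bot.sense();print(s['q'],s['contact_force'])
E
```

```text
[[258.0627 197.1024]
 [336.0049 151.3474]
 [257.8013 148.7195]
 [356.8113  30.568 ]]
delta [0.     0.0009 0.1108] spin -0.001 | pos [ 0.4408 -0.5616  0.2008] yaw 140.69 t 1.87
[-58.3066  34.9318  24.8664  79.9853  -0.0027 -18.9955] [ 0.3079  0.0933 -0.0128]
```

View pics/w1.png

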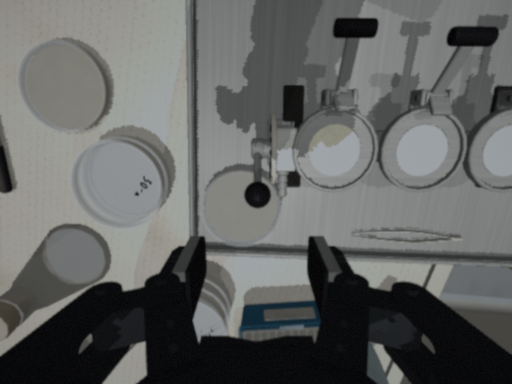

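The ball is at (258,194), predicted (258,197), so the fit is good. I'll descend, pinch the ball and swing it fully towards the robot.

>>> carry_out:
  grip: [0.6,0.6,0.6,0.6,0.6,0.0,0.0,0.0,0.0,0.0]
  delta_pos:
    - [0,0.001,0.025]
    - [0,0.001,0.05]
    - [0,0.001,0.08]
    - [0,0.001,0.1]
    - [0,0.001,0.11]
    - [0,0.001,0.11]
    - [0,0.001,0.11]
    - [0,0.001,0.11]
    - [0,0.001,0.11]
    - [0,0.001,0.11]
  spin: [0,0,0,0,0,0,0,0,0,0]

```text
time: 2.7
ee_pos: [0.4419, -0.5616, 0.0928]
tcp_rot: [-180.0, 0.1, 140.8]
contact_force: [-1.0, 0.1, 0.4]
grip_width: 0.0186
```

>>> carry_out:
  grip: [0,0,0,0,0,0,0,0,0,0]
  delta_pos:
    - [0.0074,0,-0.0042]
    - [0.0173,0,-0.0078]
    - [0.0276,0,-0.0096]
    - [0.038,0,-0.0096]
    - [0.0483,0,-0.0078]
    - [0.0582,0,-0.0042]
    - [0.0672,0,0.0011]
    - [0.0752,0,0.0078]
    - [0.0774,0,0.0101]
    - [0.0774,0,0.0101]
  spin: [0,0,0,0,0,0,0,0,0,0]

```text
time: 3.53
ee_pos: [0.381, -0.5116, 0.0817]
tcp_rot: [-180.0, -0.0, 140.7]
contact_force: [0.0, 0.3, 0.8]
grip_width: 0.0
```

The ball slipped out of the grip. I'll lift and look.

>>> carry_out:
  grip: [0,0,0,0,0]
  delta_pos:
    - [0,0,-0.03]
    - [0,0,-0.06]
    - [0,0,-0.09]
    - [0,0,-0.12]
    - [0,0,-0.12]
  spin: [0,0,0,0,0]

```text
time: 3.95
ee_pos: [0.3836, -0.5153, 0.2095]
tcp_rot: [-179.7, 0.7, 140.8]
contact_force: [0.8, -1.6, 0.2]
grip_width: -0.0002
```

```bash
python3 - <<'E'
from h import *
np.set_printoptions(precision=4,suppress=True)
m=np.load('m.npy')[:3]
snap('wrist','w2')
for t in np.arange(0,1.6,.2): print(t,proj('w2',man(m,[ball(t)])))
print(bot.sense()['ee_pos'])
E
```

```text
0.0 [[259.0142 188.0552]]
0.2 [[259.0316 200.9088]]
0.4 [[259.0363 214.8461]]
0.6000000000000001 [[259.0277 228.9562]]
0.8 [[259.0064 242.2938]]
1.0 [[258.9741 254.0093]]
1.2000000000000002 [[258.9335 263.4555]]
1.4000000000000001 [[258.8876 270.2419]]
[ 0.3833 -0.5147  0.2067]
```

View pics/w2.png

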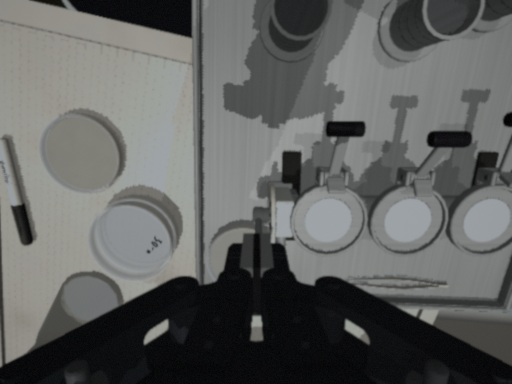

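The ball stayed put: it is hidden behind the fingers, and the earlier slip was over its top. I'll go back above it with the jaws open and measure the lever angle again.

>>> carry_out:
  grip: [0.6,0.6,0.6,0.6,0.6,0.6]
  delta_pos:
    - [-0.025,0,0]
    - [-0.05,0,0]
    - [-0.0745,0,0]
    - [-0.0745,0,0]
    - [-0.0745,0,0]
    - [-0.0745,0,0]
  spin: [0,0,0,0,0,0]

```text
time: 4.5
ee_pos: [0.439, -0.5586, 0.2003]
tcp_rot: [180.0, -0.1, 140.8]
contact_force: [-0.2, 0.8, 0.4]
grip_width: 0.0516
```

```bash
python3 - <<'E'
from h import *
np.set_printoptions(precision=4,suppress=True)
m=np.load('m.npy')[:3]
c=snap('wrist','w3'); g=cv2.cvtColor(c['frame'],cv2.COLOR_RGB2GRAY)
for t in np.arange(0,1.58,.1):
    p=proj('w3',man(m,[ball(t)]))[0]; u,v=np.round(p).astype(int); print(round(t,1),p,g[v-4:v+5,u-4:u+5].mean())
go([0,0,0])
E
```

```text
0.0 [256.6523 105.8865] 82.08641975308642
0.1 [256.6643 111.8896] 81.8641975308642
0.2 [256.6755 118.5196] 82.34567901234568
0.3 [256.6857 125.6782] 89.76543209876543
0.4 [256.6948 133.2497] 91.70370370370371
0.5 [256.7025 141.1045] 80.07407407407408
0.6 [256.7088 149.1038] 72.67901234567901
0.7 [256.7135 157.1049] 51.41975308641975
0.8 [256.7165 164.9668] 9.728395061728396
0.9 [256.7179 172.5555] 13.049382716049383
1.0 [256.7176 179.7488] 18.753086419753085
1.1 [256.7157 186.4399] 57.53086419753087
1.2 [256.7123 192.5402] 131.65432098765433
1.3 [256.7076 197.9805] 132.59259259259258
1.4 [256.7015 202.7112] 132.02469135802468
1.5 [256.6944 206.7016] 131.65432098765433
delta [0.693  0.155  0.2017] spin 0 | pos [ 0.4388 -0.5586  0.2009] yaw 140.76 t 4.55
```

The lever now reads about 0.9 rad, so the slip moved it part way. I'll pinch deeper.

>>> carry_out:
  grip: [0.6,0.6,0.6,0.6,0.0,0.0,0.0,0.0,0.0,0.0]
  delta_pos:
    - [0.0225,0,0.03]
    - [0.0225,0,0.06]
    - [0.0225,0,0.09]
    - [0.0225,0,0.11]
    - [0.0225,0,0.11]
    - [0.0225,0,0.11]
    - [0.0225,0,0.11]
    - [0.0225,0,0.11]
    - [0.0225,0,0.11]
    - [0.0225,0,0.11]
  spin: [0,0,0,0,0,0,0,0,0,0]

```text
time: 5.38
ee_pos: [0.422, -0.5454, 0.0925]
tcp_rot: [-180.0, 0.1, 140.8]
contact_force: [-1.3, 1.6, -0.1]
grip_width: 0.0186
```

>>> carry_out:
  grip: [0,0]
  delta_pos:
    - [0,0,0]
    - [0,0,0]
  spin: [0,0]

```text
time: 5.55
ee_pos: [0.4222, -0.5455, 0.0924]
tcp_rot: [-180.0, 0.1, 140.8]
contact_force: [-1.0, 1.0, 1.6]
grip_width: 0.0188
```

It is held at a steady 18.8 mm. Swinging the lever slowly along its arc.

>>> carry_out:
  grip: [0,0,0,0,0,0,0,0,0,0]
  delta_pos:
    - [0.006,0,-0.0005]
    - [0.0121,0,-0.0002]
    - [0.0173,0,0.0005]
    - [0.0224,0,0.0016]
    - [0.0275,0,0.0032]
    - [0.0323,0,0.0052]
    - [0.037,0,0.0076]
    - [0.0413,0,0.0105]
    - [0.0454,0,0.0137]
    - [0.0493,0,0.0172]
  spin: [0,0,0,0,0,0,0,0,0,0]

```text
time: 6.38
ee_pos: [0.3831, -0.5132, 0.0733]
tcp_rot: [180.0, -0.0, 140.8]
contact_force: [-0.9, 0.5, -0.7]
grip_width: -0.0003
```

>>> carry_out:
  grip: [0,0,0]
  delta_pos:
    - [0.001,0,0.001]
    - [0.002,0,0.002]
    - [0.002,0,0.002]
  spin: [0,0,0]

```text
time: 6.63
ee_pos: [0.3819, -0.5123, 0.0716]
tcp_rot: [180.0, -0.0, 140.8]
contact_force: [0.1, 0.5, 0.0]
grip_width: -0.0002
```

It slipped again. I'll push with shut fingers from behind instead, after lifting, moving behind the ball and checking the lever.

>>> carry_out:
  grip: [0,0,0,0,0,0,0,0]
  delta_pos:
    - [0,0,-0.04]
    - [0,0,-0.08]
    - [-0.03,0,-0.1]
    - [-0.06,0,-0.1]
    - [-0.09,0,-0.1]
    - [-0.11,0,-0.1]
    - [-0.11,0,-0.1]
    - [-0.11,0,-0.1]
  spin: [0,0,0,0,0,0,0,0]

```text
time: 7.3
ee_pos: [0.4679, -0.5823, 0.1707]
tcp_rot: [180.0, -0.1, 140.8]
contact_force: [0.1, 0.2, -0.1]
grip_width: -0.0001
```

```bash
cat >> h.py <<'E'
def vac(fn):
    m=np.load('m.npy')[:3]; c=snap('wrist',fn); g=cv2.cvtColor(c['frame'],cv2.COLOR_RGB2GRAY); r=[]
    ts=np.arange(0,1.58,.04)
    for t in ts:
        p=proj(fn,man(m,[ball(t)]))[0]; u,v=np.round(p).astype(int); r.append(g[max(v-3,0):v+4,u-3:u+4].mean())
    r=np.array(r); print(list(zip(ts.round(2),r.round()))); return r
E
python3 - <<'E'
from h import *
np.set_printoptions(precision=4,suppress=True)
vac('w4'); go([0,0,0])
E
```

```text
[(np.float64(0.0), np.float64(82.0)), (np.float64(0.04), np.float64(82.0)), (np.float64(0.08), np.float64(82.0)), (np.float64(0.12), np.float64(82.0)), (np.float64(0.16), np.float64(82.0)), (np.float64(0.2), np.float64(82.0)), (np.float64(0.24), np.float64(82.0)), (np.float64(0.28), np.float64(82.0)), (np.float64(0.32), np.float64(82.0)), (np.float64(0.36), np.float64(82.0)), (np.float64(0.4), np.float64(82.0)), (np.float64(0.44), np.float64(83.0)), (np.float64(0.48), np.float64(83.0)), (np.float64(0.52), np.float64(81.0)), (np.float64(0.56), np.float64(47.0)), (np.float64(0.6), np.float64(10.0)), (np.float64(0.64), np.float64(10.0)), (np.float64(0.68), np.float64(11.0)), (np.float64(0.72), np.float64(12.0)), (np.float64(0.76), np.float64(11.0)), (np.float64(0.8), np.float64(9.0)), (np.float64(0.84), np.float64(8.0)), (np.float64(0.88), np.float64(8.0)), (np.float64(0.92), np.float64(50.0)), (np.float64(0.96), np.float64(102.0)), (np.float64(1.0), np.float64(112.0)), (np.float64(1.04), np.float64(98.0)), (np.float64(1.08), np.float64(85.0)), (np.float64(1.12), np.float64(98.0)), (np.float64(1.16), np.float64(119.0)), (np.float64(1.2), np.float64(130.0)), (np.float64(1.24), np.float64(132.0)), (np.float64(1.28), np.float64(132.0)), (np.float64(1.32), np.float64(132.0)), (np.float64(1.36), np.float64(133.0)), (np.float64(1.4), np.float64(133.0)), (np.float64(1.44), np.float64(133.0)), (np.float64(1.48), np.float64(133.0)), (np.float64(1.52), np.float64(134.0)), (np.float64(1.56), np.float64(134.0))]
delta [0.7296 0.1553 0.1721] spin 0 | pos [ 0.4672 -0.5818  0.1712] yaw 140.78 t 7.35
```

The ball reads about 0.74 rad. Pushing from behind with shut fingers, offset 8 mm away from the quadrant.

>>> carry_out:
  grip: [0,0,0,0,0,0,0,0,0,0]
  delta_pos:
    - [0.01,-0.008,0.035]
    - [0.015,-0.008,0.071]
    - [0.024,-0.008,0.071]
    - [0.033,-0.008,0.071]
    - [0.042,-0.008,0.071]
    - [0.051,-0.008,0.072]
    - [0.06,-0.008,0.074]
    - [0.068,-0.008,0.076]
    - [0.075,-0.008,0.077]
    - [0.081,-0.008,0.077]
  spin: [0,0,0,0,0,0,0,0,0,0]

```text
time: 8.18
ee_pos: [0.3987, -0.5366, 0.0954]
tcp_rot: [-180.0, 0.1, 140.7]
contact_force: [2.5, -3.6, -3.5]
grip_width: -0.0001
```

>>> carry_out:
  grip: [0,0,0,0]
  delta_pos:
    - [0.002,0,0]
    - [0.004,0,0]
    - [0.006,0,0]
    - [0.006,0,0]
  spin: [0,0,0,0]

```text
time: 8.52
ee_pos: [0.3947, -0.5333, 0.0952]
tcp_rot: [-180.0, 0.0, 140.8]
contact_force: [0.8, -2.0, -1.2]
grip_width: 0.0003
```

>>> carry_out:
  grip: [0,0,0,0]
  delta_pos:
    - [0.002,0,0]
    - [0.004,0,0]
    - [0.005,0,0]
    - [0.005,0,0]
  spin: [0,0,0,0]

```text
time: 8.85
ee_pos: [0.393, -0.5327, 0.096]
tcp_rot: [-179.9, 0.4, 140.8]
contact_force: [6.3, -7.7, -2.0]
grip_width: -0.0001
```

```bash
python3 - <<'E'
from h import *
snap('wrist','w5'); m=np.load('m.npy')[:3]
for t in(0,.1,.2,.3): print(t,proj('w5',man(m,[ball(t)])))
cv2.imwrite('pics/w5c.png',cv2.resize(cv2.imread('pics/w5.png')[60:300,150:400],None,fx=2,fy=2))
E
```

```text
0 [[275.21424616 214.86561059]]
0.1 [[275.53742124 226.32714389]]
0.2 [[275.79884617 238.50364552]]
0.3 [[275.99014849 251.15736279]]
```

View pics/w5c.png

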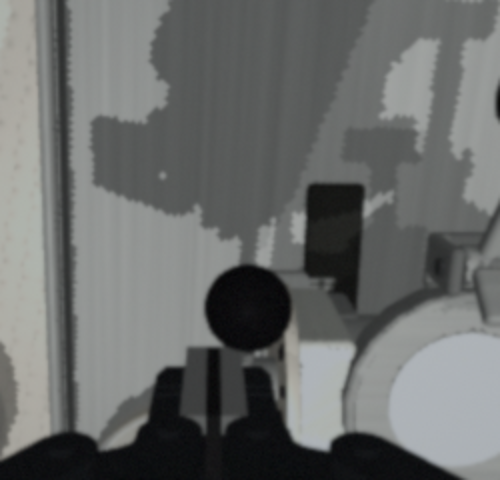

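The vacuum is at its stop: the ball is at (274,214), predicted (275,215) at 0, with 10 N felt. I'll back off, rise and head to the right lock bar to press it down.

>>> carry_out:
  grip: [0,0,0,0,0,0,0,0]
  delta_pos:
    - [-0.008,0,0]
    - [-0.012,0,-0.03]
    - [-0.012,0,-0.065]
    - [0.02,0.025,-0.065]
    - [0.045,0.05,-0.065]
    - [0.074,0.078,-0.065]
    - [0.074,0.078,-0.065]
    - [0.074,0.078,-0.065]
  spin: [0,0,0,0,0,0,0,0]

```text
time: 9.57
ee_pos: [0.3821, -0.4193, 0.1597]
tcp_rot: [179.9, -0.2, 140.9]
contact_force: [0.6, -0.5, 0.5]
grip_width: 0.0
```

```bash
python3 - <<'E'
from h import *
m=np.load('m.npy')[:3]
for x,y in((-.097,-.08),(-.094,0),(-.099,.08)):
    w=man(m,[[x,y,0]])[0]; go([w[0],w[1],.087],140.76)
E
```

```text
delta [-0.0058 -0.0023  0.0726] spin 0.002 | pos [ 0.3821 -0.4193  0.1597] yaw 140.9 t 9.57
delta [-0.009   0.0777  0.0727] spin 0.002 | pos [ 0.3821 -0.4193  0.1597] yaw 140.9 t 9.57
delta [-0.0042  0.1578  0.0728] spin 0.002 | pos [ 0.3821 -0.4193  0.1597] yaw 140.9 t 9.57
```

>>> carry_out:
  grip: [0,0,0,0,0,0,0,0,0,0]
  delta_pos:
    - [-0.006,-0.002,0.03]
    - [-0.006,-0.002,0.045]
    - [-0.006,-0.002,0.053]
    - [-0.005,-0.002,0.061]
    - [-0.004,-0.002,0.069]
    - [-0.003,-0.002,0.074]
    - [-0.003,-0.002,0.077]
    - [-0.003,-0.002,0.079]
    - [-0.003,-0.002,0.079]
    - [-0.003,-0.002,0.079]
  spin: [0,0,0,0,0,0,0,0,0,0]

```text
time: 10.4
ee_pos: [0.3839, -0.4268, 0.0851]
tcp_rot: [-179.9, 0.1, 140.8]
contact_force: [-7.2, 8.6, 25.2]
grip_width: 0.0002
```

>>> carry_out:
  grip: [0,0,0,0,0]
  delta_pos:
    - [0,0,-0.04]
    - [-0.003,0.025,-0.055]
    - [-0.006,0.055,-0.055]
    - [-0.006,0.08,-0.055]
    - [-0.006,0.08,-0.045]
  spin: [0,0,0,0,0]

```text
time: 10.82
ee_pos: [0.4432, -0.367, 0.1288]
tcp_rot: [179.9, 0.4, 141.0]
contact_force: [0.2, 0.0, 0.5]
grip_width: -0.0001
```

>>> carry_out:
  grip: [0,0,0,0,0,0,0,0,0,0]
  delta_pos:
    - [0,0,0.008]
    - [0,0,0.016]
    - [0,0,0.024]
    - [0.002,0,0.03]
    - [0.004,0,0.035]
    - [0.005,0,0.039]
    - [0.006,0,0.042]
    - [0.006,0,0.045]
    - [0.006,0,0.045]
    - [0.006,0,0.045]
  spin: [0,0,0,0,0,0,0,0,0,0]

```text
time: 11.65
ee_pos: [0.4346, -0.3652, 0.085]
tcp_rot: [-179.9, 0.2, 140.7]
contact_force: [-7.4, 6.9, 28.3]
grip_width: 0.0002
```

>>> carry_out:
  grip: [0,0,0,0,0]
  delta_pos:
    - [0,0,-0.04]
    - [0,0.025,-0.045]
    - [0,0.055,-0.045]
    - [0,0.08,-0.045]
    - [0,0.08,-0.03]
  spin: [0,0,0,0,0]

```text
time: 12.07
ee_pos: [0.4895, -0.3016, 0.114]
tcp_rot: [179.9, 0.4, 140.9]
contact_force: [0.3, 0.1, -0.6]
grip_width: 0.0001
```

>>> carry_out:
  grip: [0,0,0,0,0,0,0]
  delta_pos:
    - [0,0,0.01]
    - [0,0,0.018]
    - [0,0,0.024]
    - [0,0,0.028]
    - [0,0,0.03]
    - [0,0,0.03]
    - [0,0,0.03]
  spin: [0,0,0,0,0,0,0]

```text
time: 12.65
ee_pos: [0.4844, -0.3025, 0.0849]
tcp_rot: [180.0, 0.1, 140.7]
contact_force: [-8.5, 8.5, 30.2]
grip_width: -0.0001
```

>>> carry_out:
  grip: [0,0,0.8,0.8,0.8,0.8,0.8,0.8,0.8,0.8]
  delta_pos:
    - [0,0,-0.035]
    - [0,0,-0.07]
    - [0.03,0,-0.105]
    - [0.06,0,-0.14]
    - [0.09,0,-0.16]
    - [0.12,0,-0.16]
    - [0.12,0,-0.16]
    - [0.12,0,-0.16]
    - [0.12,0,-0.16]
    - [0.12,0,-0.16]
  spin: [0,0,0.1,0.2,0.3,0.4,0.5,0.6,0.7,0.8]

```text
time: 13.48
ee_pos: [0.3918, -0.2272, 0.2411]
tcp_rot: [180.0, 0.0, 94.5]
contact_force: [-0.3, 0.2, -0.9]
grip_width: 0.0684
```

```bash
python3 - <<'E'
from h import *
np.set_printoptions(precision=1,suppress=True)
m=np.load('m.npy')[:3]
snap('top','t2'); snap('side','s2'); snap('wrist','w6')
for f,(v,u) in {'t2':((130,280),(150,340)),'s2':((130,270),(140,400))}.items():
    print(f,[proj(f,man(m,[bar(y,0),bar(y,.2)])).tolist() for y in HX])
    cv2.imwrite(f'pics/{f}c.png',cv2.resize(cv2.imread(f'pics/{f}.png')[v[0]:v[1],u[0]:u[1]],None,fx=3,fy=3,interpolation=cv2.INTER_CUBIC))
a=cv2.imread('pics/t2c.png');b=cv2.imread('pics/s2c.png')[:, :]
w=max(a.shape[1],b.shape[1]); b=cv2.resize(b,None,fx=.73,fy=.73)
cv2.imwrite('pics/j2.png',np.vstack([a,cv2.copyMakeBorder(b,0,0,0,max(0,570-b.shape[1]),cv2.BORDER_CONSTANT)[:,:570]])[:])
print(a.shape,b.shape); go([0,0,0])
E
```

```text
t2 [[[197.45265365653268, 181.25295480744654], [197.53167034328192, 179.98228210739148]], [[222.71432070291274, 201.35647271123761], [223.09962744317133, 200.32332305203207]], [[248.25058735241035, 221.61531543801618], [248.94918053337335, 220.82627416268812]]]
s2 [[[306.2174745864723, 196.83835632517602], [306.07830905898254, 193.11814958861837]], [[272.7038482841404, 183.86884759284888], [272.27159623613596, 180.19086005183388]], [[241.89739468800641, 171.94573313392283], [241.21883556044236, 168.31511242491223]]]
(450, 570, 3) (307, 569, 3)
delta [ 0.3 -0.4  0.2] spin 0 | pos [ 0.4 -0.2  0.2] yaw 94.99 t 13.63
```

View pics/t2c.png

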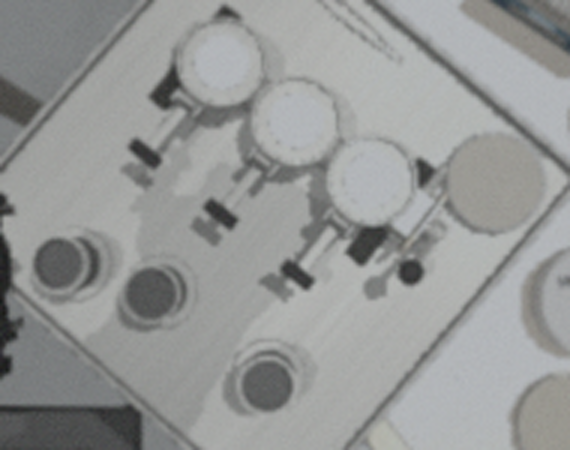

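All three locks are down: the bars sit at about (198,181), (223,201) and (249,221), matching the zero predictions, and the press stopped at the same height each time. The ball at crop (411,271) is shut. I'll turn over the leftmost funnel and take a close look.

>>> carry_out:
  grip: [0.85,0.85,0.85,0.85,0.85,0.85,0.85,0.85]
  delta_pos:
    - [0,0.004,0.01]
    - [0,0.004,0.02]
    - [0,0.004,0.03]
    - [0,0.004,0.03]
    - [0,0.004,0.03]
    - [0,0.004,0.03]
    - [0,0.004,0.03]
    - [0,0.004,0.03]
  spin: [0.12,0.24,0.36,0.48,0.6,0.72,0.771,0.771]

```text
time: 14.3
ee_pos: [0.3962, -0.2265, 0.2107]
tcp_rot: [-180.0, 0.0, 50.8]
contact_force: [-0.8, 0.5, -0.5]
grip_width: 0.0729
```

```bash
cat >> h.py <<'E'
def mouth(fn,est,zt=.079,r0=.0245,save=None):
    """fit lip circle centre (world xy) at height zt by maximising edge strength of projected circle"""
    g=cv2.GaussianBlur(cv2.cvtColor(np.load('pics/'+fn+'.npz')['f'],cv2.COLOR_RGB2GRAY),(0,0),1.2).astype(float)
    gx,gy=cv2.Sobel(g,cv2.CV_64F,1,0),cv2.Sobel(g,cv2.CV_64F,0,1); G=np.hypot(gx,gy)
    a=np.linspace(0,2*np.pi,72,endpoint=False); out=[]
    for r in r0+np.arange(-.0015,.0016,.0005):
      for dx in np.arange(-.03,.0301,.001):
        for dy in np.arange(-.03,.0301,.001):
            out.append((dx,dy,r))
    out=np.array(out); C=np.c_[np.cos(a),np.sin(a)]
    P=np.empty((len(out),72,3)); P[:,:,:2]=est+out[:,None,:2]+out[:,2,None,None]*C; P[:,:,2]=zt
    uv=proj(fn,P.reshape(-1,3)).reshape(len(out),72,2)
    v=cv2.remap(G.astype(np.float32),uv[...,0].astype(np.float32),uv[...,1].astype(np.float32),cv2.INTER_LINEAR)
    s=np.minimum(v,80).mean(1); k=np.argsort(s)[::-1][:5]
    for i in k: print(est+out[i,:2],out[i,2].round(4),s[i].round(1))
    i=k[0]; c=est+out[i,:2]
    if save:
        im=cv2.cvtColor(np.load('pics/'+fn+'.npz')['f'],cv2.COLOR_RGB2BGR); cv2.polylines(im,[np.round(uv[i]).astype(int)],True,(0,0,255)); cv2.imwrite('pics/'+save,im)
    return c
E
python3 - <<'E'
from h import *
np.set_printoptions(precision=4,suppress=True)
snap('wrist','w7')
c=mouth('w7',np.array([.396,-.2285]),.079,.0245,'w7o.png')
go([c[0],c[1],.05],50.76); print(bot.sense()['q'])
for e in([.396,-.2285],[.3699,-.3051],[.2941,-.3973]): print('top',mouth('t2',np.array(e)))
E
```

```text
[ 0.394  -0.2245] 0.023 72.9
[ 0.394  -0.2255] 0.023 71.0
[ 0.394  -0.2235] 0.023 70.0
[ 0.394  -0.2245] 0.0235 68.7
[ 0.395  -0.2245] 0.023 68.1
delta [ 0.0001 -0.0028  0.1607] spin 0.003 | pos [ 0.3962 -0.2264  0.2107] yaw 50.91 t 14.35
[-39.8424   5.3026 -16.1528  68.5616  -0.0051  89.2471]
[ 0.397  -0.2295] 0.023 74.0
[ 0.397  -0.2305] 0.023 73.8
[ 0.395  -0.2355] 0.0245 73.3
[ 0.394  -0.2355] 0.0245 72.9
[ 0.397  -0.2295] 0.0235 72.9
top [ 0.397  -0.2295]
[ 0.3709 -0.3091] 0.023 78.4
[ 0.3719 -0.3091] 0.023 77.6
[ 0.3709 -0.3091] 0.0235 77.1
[ 0.3709 -0.3081] 0.0235 77.0
[ 0.3719 -0.3091] 0.0235 76.9
top [ 0.3709 -0.3091]
[ 0.2991 -0.3993] 0.023 72.1
[ 0.3001 -0.3983] 0.023 72.0
[ 0.2921 -0.3983] 0.023 71.9
[ 0.3001 -0.3993] 0.023 71.8
[ 0.2991 -0.3983] 0.023 71.8
top [ 0.2991 -0.3993]
```

View pics/w7o.png

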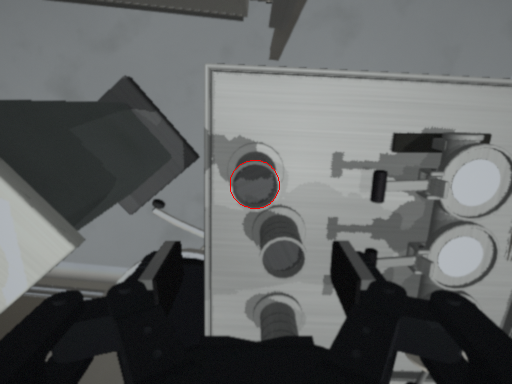

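The fitted circle sits on funnel 1's mouth at (255,184), with funnel 2 at (284,256). Descending and grasping.

>>> carry_out:
  grip: [0.85,0.85,0.85,0.85,0.85,0.85,0.85,0.85,0.85,0.85]
  delta_pos:
    - [-0.0005,-0.003,0.03]
    - [-0.0005,-0.003,0.06]
    - [-0.0005,-0.003,0.09]
    - [-0.0005,-0.003,0.11]
    - [-0.0005,-0.003,0.13]
    - [-0.0005,-0.003,0.145]
    - [-0.0005,-0.003,0.16]
    - [-0.0005,-0.003,0.172]
    - [-0.0005,-0.003,0.172]
    - [-0.0005,-0.003,0.172]
  spin: [0,0,0,0,0,0,0,0,0,0]

```text
time: 15.18
ee_pos: [0.3932, -0.2244, 0.0386]
tcp_rot: [-179.9, 0.0, 50.9]
contact_force: [0.1, -0.7, -1.1]
grip_width: 0.0727
```

>>> carry_out:
  grip: [0,0,0,0,0,0]
  delta_pos:
    - [0,0,0]
    - [0,0,0]
    - [0,0,0]
    - [0,0,0]
    - [0,0,0]
    - [0,0,0]
  spin: [0,0,0,0,0,0]

```text
time: 15.68
ee_pos: [0.3945, -0.2254, 0.0402]
tcp_rot: [179.9, 0.0, 50.8]
contact_force: [-1.4, 0.1, 5.7]
grip_width: 0.0449
```

>>> carry_out:
  grip: [0,0,0,0,0,0,0,0]
  delta_pos:
    - [0,0,-0.02]
    - [0,0,-0.05]
    - [0,0,-0.08]
    - [0,0,-0.11]
    - [0,0,-0.14]
    - [0,0,-0.16]
    - [0,0,-0.16]
    - [0,0,-0.16]
  spin: [0,0,0,0,0,0,0,0]

```text
time: 16.35
ee_pos: [0.3942, -0.225, 0.1997]
tcp_rot: [179.8, 0.0, 50.8]
contact_force: [-1.0, 0.4, -2.3]
grip_width: 0.0444
```

```bash
python3 - <<'E'
from h import *
np.set_printoptions(precision=4,suppress=True)
snap('wrist','w8'); s=bot.sense(); e=s['ee_pos']
c=mouth('w8',e[:2],e[2]-.038+.079,.0245)
Rm=R.from_euler('xyz',s['tcp_rot'],degrees=True).as_matrix()
print('in tool',Rm.T@np.r_[c-e[:2],0]); print(s['contact_force'],e)
go([*man(np.load('m.npy')[:3],[[0,.08,0]])[0][:2],.2],50.76)
E
```

```text
[ 0.3934 -0.2233] 0.023 66.5
[ 0.3934 -0.2243] 0.023 63.0
[ 0.3944 -0.2243] 0.023 61.5
[ 0.3944 -0.2233] 0.023 60.2
[ 0.3934 -0.2243] 0.0235 57.9
in tool [ 0.0008 -0.0006  0.    ]
[-0.3007 -0.2077 -2.2182] [ 0.3934 -0.2243  0.1984]
delta [-0.0003  0.2171 -0.0017] spin 0.0 | pos [ 0.3934 -0.2243  0.1984] yaw 50.76 t 16.4
```

View pics/w8.png

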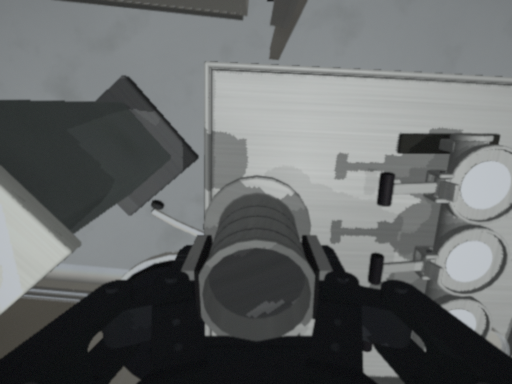

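Funnel 1 is held centred (0.8 mm off in the tool frame), with its mouth at (257,290). I'll carry it above the middle head so the left head comes into the wrist view, then refine the seat position.

>>> carry_out:
  grip: [0,0,0,0,0,0,0,0,0,0]
  delta_pos:
    - [-0.01,0.03,-0.01]
    - [-0.02,0.06,-0.02]
    - [-0.03,0.09,-0.02]
    - [-0.04,0.12,-0.02]
    - [-0.05,0.15,-0.02]
    - [-0.06,0.18,-0.02]
    - [-0.07,0.2,-0.02]
    - [-0.08,0.217,-0.02]
    - [-0.08,0.217,-0.02]
    - [-0.08,0.217,-0.02]
  spin: [0,0,0,0,0,0,0,0,0,0]

```text
time: 17.23
ee_pos: [0.5103, -0.4238, 0.2153]
tcp_rot: [-179.7, -0.0, 50.7]
contact_force: [-0.9, 0.5, -2.4]
grip_width: 0.0448
```

```bash
python3 - <<'E'
from h import *
np.set_printoptions(precision=4,suppress=True)
snap('wrist','w9'); m=np.load('m.npy')[:3]; L=man(m,[[0,y,0] for y in HX])[:,:2]; print(L)
print('w9 left'); mouth('w9',L[0],.071,.0375,'w9o.png')
for f,i in(('w1',2),('w1',1),('w4',2),('w4',1)): print(f,i); mouth(f,L[i],.071,.0375)
go([*L[0],.2],50.76)
E
```

```text
[[ 0.5614 -0.3619]
 [ 0.5108 -0.4239]
 [ 0.4602 -0.4858]]
w9 left
[ 0.5624 -0.3579] 0.037 61.3
[ 0.5564 -0.3599] 0.037 61.1
[ 0.5574 -0.3619] 0.036 61.0
[ 0.5554 -0.3599] 0.037 60.3
[ 0.5624 -0.3579] 0.0375 60.2
w1 2
[ 0.4562 -0.4888] 0.036 62.2
[ 0.4572 -0.4888] 0.036 61.8
[ 0.4572 -0.4898] 0.036 61.0
[ 0.4572 -0.4858] 0.038 60.6
[ 0.4552 -0.4878] 0.036 60.1
w1 1
[ 0.5088 -0.4249] 0.036 70.2
[ 0.5088 -0.4259] 0.0365 70.0
[ 0.5078 -0.4259] 0.0365 68.8
[ 0.5088 -0.4249] 0.0365 68.0
[ 0.5078 -0.4259] 0.037 67.8
w4 2
[ 0.4582 -0.4878] 0.037 63.6
[ 0.4572 -0.4888] 0.036 62.8
[ 0.4582 -0.4878] 0.0365 62.6
[ 0.4572 -0.4898] 0.036 61.3
[ 0.4572 -0.4878] 0.037 60.9
w4 1
[ 0.5078 -0.4259] 0.0365 74.1
[ 0.5088 -0.4259] 0.0365 71.8
[ 0.5088 -0.4259] 0.036 71.3
[ 0.5088 -0.4249] 0.036 70.8
[ 0.5088 -0.4249] 0.0365 70.5
delta [0.0797 0.001  0.0162] spin -0.0 | pos [ 0.5102 -0.423   0.2161] yaw 50.73 t 17.28
```

View pics/w9o.png

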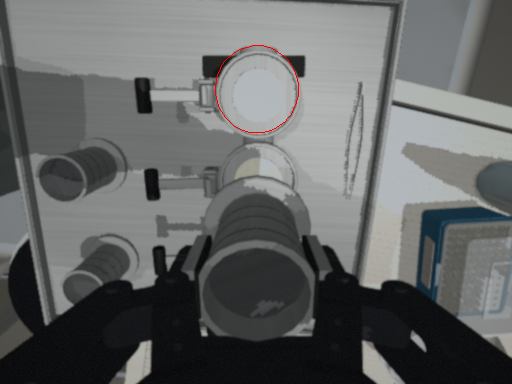

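The rim of the left head spans rows ~48–137 around (258,93), so the edge fit is about 2–3 px high. I'll use the white membrane's centroid instead.

```bash
cat >> h.py <<'E'
def memb(fn,est,zt=.066):
    f=np.load('pics/'+fn+'.npz')['f']; g=cv2.GaussianBlur(cv2.cvtColor(f,cv2.COLOR_RGB2GRAY),(3,3),0)
    p=proj(fn,[*est,zt])[0]; u,v=np.round(p).astype(int); h=45 if fn[0]=='w' else 14
    u0,v0=max(u-h,0),max(v-h,0); w=g[v0:v+h,u0:u+h]; th,b=cv2.threshold(w,0,255,cv2.THRESH_OTSU)
    c0=w[(v-v0)-2:(v-v0)+3,(u-u0)-2:(u-u0)+3].mean(); b=(w>c0-9).astype(np.uint8)
    n,l,st,ce=cv2.connectedComponentsWithStats(b); k=l[v-v0,u-u0]; cn=max(cv2.findContours((l==k).astype(np.uint8),cv2.RETR_EXTERNAL,cv2.CHAIN_APPROX_NONE)[0],key=len)
    el=cv2.fitEllipse(cv2.convexHull(cn)); q=np.array(el[0])+[u0,v0]; c=at(fn,q,zt)[:2]
    print(fn,'px',q.round(1),'axes',np.round(el[1],1),'world',c.round(4)); return c
E
python3 - <<'E'
from h import *
m=np.load('m.npy')[:3]; L=man(m,[[0,y,0] for y in HX])[:,:2]
for f,i in(('w9',0),('w8',0),('w7',0),('w1',2),('w1',1),('w4',2),('w4',1),('w2',1),('w2',2),('t2',0),('t2',1),('t2',2)): print(i,end=' '); memb(f,L[i])
E
```

```text
0 w9 px [261.9  97.1] axes [60.5 75.9] world [ 0.5625 -0.3654]
0 w8 px [485.5 184.8] axes [41.8 52.5] world [ 0.5609 -0.3624]
0 w7 px [475.7 182.4] axes [40.9 50.6] world [ 0.5609 -0.3623]
2 w1 px [335.3 153. ] axes [41.  53.3] world [ 0.4624 -0.4867]
1 w1 px [421.6 150. ] axes [46.  53.6] world [ 0.51   -0.4237]
2 w4 px [356.4 110.5] axes [36.  56.8] world [ 0.4641 -0.4784]
1 w4 px [446.3 111.9] axes [53.8 63.9] world [ 0.5099 -0.4238]
1 w2 px [407.3 220. ] axes [39.9 47.2] world [ 0.5101 -0.4239]
2 w2 px [327.5 219.9] axes [41.8 46.2] world [ 0.4591 -0.4862]
0 t2 px [224.4 151.5] axes [20.4 22.8] world [ 0.5595 -0.3649]
1 t2 px [248.2 170.3] axes [25.  25.3] world [ 0.5108 -0.4244]
2 t2 px [273.1 189.7] axes [25.1 26.2] world [ 0.4607 -0.4858]
```

The membrane estimates agree within about 1 mm: left (0.561,-0.362), mid (0.510,-0.424), right (0.460,-0.486). Placing funnel 1 on the left head.

>>> carry_out:
  grip: [0,0,0,0,0,0,0,0,0,0]
  delta_pos:
    - [0.02,0,0]
    - [0.04,0,0]
    - [0.06,0.001,0]
    - [0.075,0.001,0]
    - [0.0793,0.001,0.02]
    - [0.0793,0.001,0.045]
    - [0.0793,0.001,0.07]
    - [0.0793,0.001,0.09]
    - [0.0793,0.001,0.1]
    - [0.0793,0.001,0.104]
  spin: [0,0,0,0,0,0,0,0,0,0]

```text
time: 18.12
ee_pos: [0.5606, -0.3613, 0.1126]
tcp_rot: [-179.7, 0.0, 50.8]
contact_force: [0.4, 0.5, -2.6]
grip_width: 0.0447
```

>>> carry_out:
  grip: [0,0,0,0,0,0,0,0]
  delta_pos:
    - [0,0,0.002]
    - [0,0,0.004]
    - [0,0,0.006]
    - [0,0,0.008]
    - [0,0,0.01]
    - [0,0,0.012]
    - [0,0,0.012]
    - [0,0,0.012]
  spin: [0,0,0,0,0,0,0,0]

```text
time: 18.78
ee_pos: [0.562, -0.3631, 0.103]
tcp_rot: [-180.0, 0.0, 50.8]
contact_force: [-0.1, -0.2, -2.3]
grip_width: 0.0449
```

>>> carry_out:
  grip: [0,0,0,0,0]
  delta_pos:
    - [0,0,0.001]
    - [0,0,0.002]
    - [0,0,0.003]
    - [0,0,0.003]
    - [0,0,0.003]
  spin: [0,0,0,0,0]

```text
time: 19.2
ee_pos: [0.5622, -0.3633, 0.1022]
tcp_rot: [179.9, 0.0, 50.8]
contact_force: [-2.8, 1.7, 7.7]
grip_width: 0.0451
```

>>> carry_out:
  grip: [0.75,0.75,0.75,0.75,0.75]
  delta_pos:
    - [0,0,0]
    - [0,0,0]
    - [0,0,0]
    - [0,0,0]
    - [0,0,0]
  spin: [0,0,0,0,0]

```text
time: 19.62
ee_pos: [0.562, -0.3631, 0.0998]
tcp_rot: [-180.0, 0.0, 50.8]
contact_force: [0.2, 0.1, -1.0]
grip_width: 0.0642
```

>>> carry_out:
  grip: [0.75,0.75,0.75,0.75,0.75]
  delta_pos:
    - [0,0,-0.03]
    - [0,0,-0.07]
    - [0,0,-0.11]
    - [-0.04,0,-0.12]
    - [-0.04,0,-0.12]
  spin: [0,0,0,0,0]

```text
time: 20.03
ee_pos: [0.536, -0.3993, 0.2252]
tcp_rot: [179.5, 0.2, 50.6]
contact_force: [0.7, -0.0, 0.0]
grip_width: 0.0643
```

```bash
python3 - <<'E'
from h import *
np.set_printoptions(precision=4,suppress=True)
snap('wrist','w10'); snap('top','t3'); snap('side','s3'); 
print('seated?'); c=mouth('w10',np.array([.561,-.362]),.141,.0245)
for e in([.3709,-.3091],[.2945,-.3985]): print('top',mouth('t3',np.array(e),.079,.0235))
a=cv2.imread('pics/w10.png'); b=cv2.imread('pics/s3.png')[130:270,130:400]; t=cv2.imread('pics/t3.png')[130:280,130:340]
rs=lambda i,w:cv2.resize(i,(w,int(i.shape[0]*w/i.shape[1])),interpolation=cv2.INTER_CUBIC)
l=rs(a,400); r=np.vstack([rs(b,400),rs(t,400)]); H=r.shape[0]; l=cv2.copyMakeBorder(l,0,H-l.shape[0],0,0,cv2.BORDER_CONSTANT)
cv2.imwrite('pics/j3.png',np.hstack([l,r])); print(H)
go([0.3705,-.3065,.2],50.76)
E
```

```text
seated?
[ 0.558 -0.365] 0.023 67.7
[ 0.56  -0.362] 0.023 66.5
[ 0.558 -0.365] 0.0235 66.1
[ 0.558 -0.364] 0.023 66.0
[ 0.558 -0.364] 0.0235 65.6
[ 0.3719 -0.3081] 0.0235 79.7
[ 0.3719 -0.3091] 0.0235 79.4
[ 0.3719 -0.3081] 0.024 79.0
[ 0.3719 -0.3091] 0.023 78.9
[ 0.3719 -0.3081] 0.023 78.7
top [ 0.3719 -0.3081]
[ 0.2915 -0.3985] 0.022 78.0
[ 0.2915 -0.3995] 0.022 77.8
[ 0.2905 -0.3985] 0.022 76.3
[ 0.2925 -0.3985] 0.022 75.9
[ 0.2925 -0.3995] 0.022 75.8
top [ 0.2915 -0.3985]
492
delta [-0.0371 -0.1839  0.0196] spin -0.001 | pos [ 0.5363 -0.3943  0.2196] yaw 50.68 t 20.18
```

View pics/j3.png

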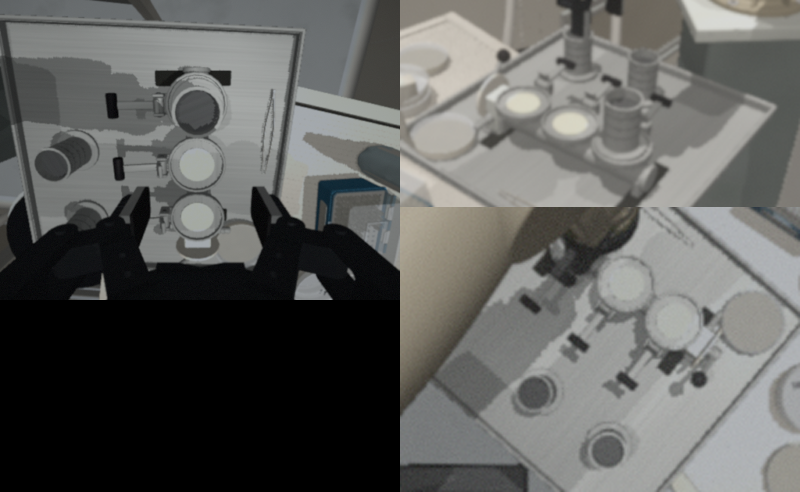

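Funnel 1 is seated in the left head, upright within the rim in all three views. Moving over funnel 2.

>>> carry_out:
  grip: [0.85,0.85,0.85,0.85,0.85,0.85,0.85,0.85]
  delta_pos:
    - [-0.01,-0.035,0]
    - [-0.02,-0.07,0]
    - [-0.03,-0.105,0]
    - [-0.037,-0.14,0]
    - [-0.037,-0.17,0]
    - [-0.037,-0.184,0.01]
    - [-0.037,-0.184,0.01]
    - [-0.037,-0.184,0.01]
  spin: [0,0,0,0,0,0,0,0]

```text
time: 20.85
ee_pos: [0.3704, -0.305, 0.2091]
tcp_rot: [-179.9, -0.0, 50.8]
contact_force: [-0.0, -0.3, 0.6]
grip_width: 0.0725
```

```bash
python3 - <<'E'
from h import *
np.set_printoptions(precision=4,suppress=True)
snap('wrist','w11')
c=mouth('w11',np.array([.371,-.3075]),.079,.0245)
go([c[0],c[1],.038],50.76)
E
```

```text
[ 0.368  -0.3015] 0.023 72.8
[ 0.369  -0.3005] 0.023 72.2
[ 0.368  -0.3005] 0.023 70.4
[ 0.369  -0.3015] 0.023 70.4
[ 0.368  -0.3005] 0.0235 67.8
delta [ 0.0014 -0.0053  0.1716] spin 0.001 | pos [ 0.3713 -0.306   0.2096] yaw 50.79 t 20.9
```

>>> carry_out:
  grip: [0.85,0.85,0.85,0.85,0.85,0.85,0.85,0.85,0.85,0.85]
  delta_pos:
    - [0.0018,-0.0045,0.03]
    - [0.0018,-0.0045,0.06]
    - [0.0018,-0.0045,0.09]
    - [0.0018,-0.0045,0.11]
    - [0.0018,-0.0045,0.13]
    - [0.0018,-0.0045,0.145]
    - [0.0018,-0.0045,0.16]
    - [0.0018,-0.0045,0.171]
    - [0.0018,-0.0045,0.171]
    - [0.0018,-0.0045,0.171]
  spin: [0,0,0,0,0,0,0,0,0,0]

```text
time: 21.73
ee_pos: [0.3691, -0.3022, 0.0383]
tcp_rot: [-179.9, -0.0, 50.8]
contact_force: [-0.0, -0.5, 0.3]
grip_width: 0.0725
```

>>> carry_out:
  grip: [0,0,0,0,0,0]
  delta_pos:
    - [0,0,0]
    - [0,0,0]
    - [0,0,0]
    - [0,0,0]
    - [0,0,0]
    - [0,0,0]
  spin: [0,0,0,0,0,0]

```text
time: 22.23
ee_pos: [0.3693, -0.3029, 0.04]
tcp_rot: [179.9, 0.0, 50.8]
contact_force: [0.6, 0.4, 6.3]
grip_width: 0.0449
```

>>> carry_out:
  grip: [0,0,0,0,0,0,0,0]
  delta_pos:
    - [0,0,-0.02]
    - [0,0,-0.05]
    - [0,0,-0.08]
    - [0,0,-0.11]
    - [0,0,-0.14]
    - [0,0,-0.175]
    - [0,0,-0.175]
    - [0,0,-0.175]
  spin: [0,0,0,0,0,0,0,0]

```text
time: 22.9
ee_pos: [0.3692, -0.3029, 0.2157]
tcp_rot: [179.8, 0.0, 50.7]
contact_force: [0.3, 0.8, -2.2]
grip_width: 0.0449
```

```bash
cat >> h.py <<'E'
def inhand(fn,h):
    snap('wrist',fn); s=bot.sense(); e=s['ee_pos']; c=mouth(fn,e[:2],e[2]+h,.0245)
    print('in tool',R.from_euler('xyz',s['tcp_rot'],degrees=True).as_matrix().T@np.r_[c-e[:2],0])
E
python3 - <<'E'
from h import *
np.set_printoptions(precision=4,suppress=True)
inhand('w12',.039); go([.5102,-.4238,.215],50.76)
E
```

```text
[ 0.3685 -0.302 ] 0.023 68.5
[ 0.3685 -0.303 ] 0.0235 67.3
[ 0.3685 -0.303 ] 0.023 66.2
[ 0.3675 -0.303 ] 0.024 64.9
[ 0.3675 -0.303 ] 0.0235 64.7
in tool [0. 0. 0.]
delta [-0.0046  0.1868 -0.0009] spin -0.0 | pos [ 0.3685 -0.302   0.214 ] yaw 50.75 t 22.95
```

>>> carry_out:
  grip: [0,0,0,0,0,0,0,0,0,0]
  delta_pos:
    - [-0.001,0.03,0]
    - [-0.002,0.06,0]
    - [-0.003,0.09,0]
    - [-0.004,0.12,0]
    - [-0.0046,0.15,0]
    - [-0.0046,0.175,0]
    - [-0.0046,0.187,0]
    - [-0.0046,0.187,0]
    - [-0.0046,0.187,0]
    - [-0.0046,0.187,0]
  spin: [0,0,0,0,0,0,0,0,0,0]

```text
time: 23.78
ee_pos: [0.5093, -0.4228, 0.2121]
tcp_rot: [-179.8, -0.0, 50.8]
contact_force: [-0.5, 0.3, -2.0]
grip_width: 0.0451
```

```bash
python3 - <<'E'
from h import *
go([.5102,-.4238,.112],50.76)
E
```

```text
delta [-0.0002  0.0018  0.1001] spin -0.0 | pos [ 0.5093 -0.4228  0.2121] yaw 50.75 t 23.78
```

>>> carry_out:
  grip: [0,0,0,0,0,0]
  delta_pos:
    - [0,0.0015,0.025]
    - [0,0.0015,0.05]
    - [0,0.0015,0.07]
    - [0,0.0015,0.09]
    - [0,0.0015,0.097]
    - [0,0.0015,0.1]
  spin: [0,0,0,0,0,0]

```text
time: 24.28
ee_pos: [0.51, -0.4232, 0.1124]
tcp_rot: [-179.8, -0.0, 50.8]
contact_force: [-0.4, 0.2, -1.2]
grip_width: 0.0443
```

>>> carry_out:
  grip: [0,0,0,0,0,0,0,0,0,0]
  delta_pos:
    - [0,0,0.002]
    - [0,0,0.004]
    - [0,0,0.006]
    - [0,0,0.008]
    - [0,0,0.01]
    - [0,0,0.012]
    - [0,0,0.013]
    - [0,0,0.014]
    - [0,0,0.014]
    - [0,0,0.014]
  spin: [0,0,0,0,0,0,0,0,0,0]

```text
time: 25.12
ee_pos: [0.5117, -0.4251, 0.1021]
tcp_rot: [179.9, 0.0, 50.8]
contact_force: [-2.2, 1.8, 7.3]
grip_width: 0.0447
```

Funnel 2 seats at the same height, with a 7 N contact. Releasing it and moving over funnel 3.

>>> carry_out:
  grip: [0.75,0.75,0.75,0.75,0.75]
  delta_pos:
    - [0,0,0]
    - [0,0,0]
    - [0,0,0]
    - [0,0,0]
    - [0,0,0]
  spin: [0,0,0,0,0]

```text
time: 25.53
ee_pos: [0.5116, -0.4249, 0.0998]
tcp_rot: [-180.0, 0.0, 50.8]
contact_force: [-0.5, 0.5, -0.4]
grip_width: 0.0638
```

>>> carry_out:
  grip: [0.75,0.75,0.75,0.85,0.85,0.85,0.85,0.85,0.85,0.85]
  delta_pos:
    - [0,0,-0.03]
    - [0,0,-0.07]
    - [0,0,-0.11]
    - [-0.03,-0.03,-0.11]
    - [-0.06,-0.06,-0.11]
    - [-0.09,-0.09,-0.11]
    - [-0.11,-0.12,-0.11]
    - [-0.118,-0.15,-0.11]
    - [-0.118,-0.184,-0.11]
    - [-0.118,-0.184,-0.11]
  spin: [0,0,0,0,0,0,0,0,0,0]

```text
time: 26.37
ee_pos: [0.2897, -0.3949, 0.2091]
tcp_rot: [-179.6, -0.1, 50.6]
contact_force: [-0.4, 0.6, -0.5]
grip_width: 0.0728
```

```bash
python3 - <<'E'
from h import *
np.set_printoptions(precision=4,suppress=True)
snap('wrist','w13'); snap('top','t4')
print('top',mouth('t4',np.array([.2925,-.3985]),.079,.0235))
c=mouth('w13',np.array([.2925,-.398]),.079,.0245,'w13o.png')
go([c[0],c[1],.038],50.76)
E
```

```text
[ 0.2765 -0.3685] 0.025 56.3
[ 0.3035 -0.4245] 0.022 56.2
[ 0.2775 -0.3685] 0.025 56.2
[ 0.3035 -0.4245] 0.0225 56.2
[ 0.3035 -0.4235] 0.023 56.1
top [ 0.2765 -0.3685]
[ 0.2925 -0.395 ] 0.023 70.5
[ 0.2925 -0.394 ] 0.023 68.3
[ 0.2915 -0.395 ] 0.023 68.2
[ 0.2935 -0.395 ] 0.023 67.4
[ 0.2925 -0.396 ] 0.023 67.4
delta [ 0.0027 -0.0038  0.1723] spin -0.002 | pos [ 0.2936 -0.3994  0.2103] yaw 50.67 t 26.47
```

>>> carry_out:
  grip: [0.85,0.85,0.85,0.85,0.85,0.85,0.85,0.85,0.85,0.85]
  delta_pos:
    - [0.003,-0.0035,0.03]
    - [0.003,-0.0035,0.06]
    - [0.003,-0.0035,0.09]
    - [0.003,-0.0035,0.11]
    - [0.003,-0.0035,0.13]
    - [0.003,-0.0035,0.145]
    - [0.003,-0.0035,0.16]
    - [0.003,-0.0035,0.171]
    - [0.003,-0.0035,0.171]
    - [0.003,-0.0035,0.171]
  spin: [0,0,0,0,0,0,0,0,0,0]

```text
time: 27.3
ee_pos: [0.2944, -0.3957, 0.0385]
tcp_rot: [-180.0, -0.0, 50.8]
contact_force: [-0.5, -0.3, -0.1]
grip_width: 0.0726
```

>>> carry_out:
  grip: [0,0,0,0,0,0]
  delta_pos:
    - [0,0,0]
    - [0,0,0]
    - [0,0,0]
    - [0,0,0]
    - [0,0,0]
    - [0,0,0]
  spin: [0,0,0,0,0,0]

```text
time: 27.8
ee_pos: [0.2943, -0.3965, 0.0402]
tcp_rot: [179.8, 0.1, 50.8]
contact_force: [1.1, -0.8, 5.4]
grip_width: 0.0449
```

>>> carry_out:
  grip: [0,0,0,0,0,0,0,0]
  delta_pos:
    - [0,0,-0.02]
    - [0,0,-0.05]
    - [0,0,-0.08]
    - [0,0,-0.11]
    - [0,0,-0.14]
    - [0,0,-0.175]
    - [0,0,-0.175]
    - [0,0,-0.175]
  spin: [0,0,0,0,0,0,0,0]

```text
time: 28.47
ee_pos: [0.2941, -0.3964, 0.2159]
tcp_rot: [179.8, 0.1, 50.7]
contact_force: [-0.2, 0.8, -2.6]
grip_width: 0.0446
```

```bash
python3 - <<'E'
from h import *
np.set_printoptions(precision=4,suppress=True)
inhand('w14',.039); go([.460,-.4858,.215],50.76)
E
```

```text
[ 0.2926 -0.3963] 0.023 73.1
[ 0.2926 -0.3963] 0.0235 68.1
[ 0.2936 -0.3973] 0.023 61.3
[ 0.2926 -0.3973] 0.0235 60.8
[ 0.2936 -0.3963] 0.023 60.8
in tool [-0.0014 -0.0001  0.    ]
delta [ 0.0352  0.1861 -0.0008] spin -0.0 | pos [ 0.2936 -0.3953  0.2141] yaw 50.75 t 28.52
```

Funnel 3 is held, about 1.4 mm off in tool x, so I'll compensate for that on the way to the right head.

>>> carry_out:
  grip: [0,0,0,0,0,0,0,0,0,0]
  delta_pos:
    - [0.006,0.03,0]
    - [0.012,0.06,0]
    - [0.018,0.09,0]
    - [0.024,0.12,0]
    - [0.03,0.15,0]
    - [0.0364,0.175,0]
    - [0.0364,0.187,0]
    - [0.0364,0.187,0]
    - [0.0364,0.187,0]
    - [0.0364,0.187,0]
  spin: [0,0,0,0,0,0,0,0,0,0]

```text
time: 29.35
ee_pos: [0.4603, -0.4844, 0.2121]
tcp_rot: [-179.8, -0.0, 50.7]
contact_force: [-0.4, 0.8, -2.1]
grip_width: 0.0447
```

```bash
python3 - <<'E'
from h import *
go([.4607,-.4849,.112],50.76)
E
```

```text
delta [-0.0003  0.001   0.1001] spin -0.0 | pos [ 0.4603 -0.4844  0.2121] yaw 50.74 t 29.35
```

>>> carry_out:
  grip: [0,0,0,0,0,0]
  delta_pos:
    - [0,0.001,0.025]
    - [0,0.001,0.05]
    - [0,0.001,0.07]
    - [0,0.001,0.09]
    - [0,0.001,0.097]
    - [0,0.001,0.1]
  spin: [0,0,0,0,0,0]

```text
time: 29.85
ee_pos: [0.4605, -0.4846, 0.1123]
tcp_rot: [-179.8, -0.0, 50.7]
contact_force: [0.9, -0.4, -0.8]
grip_width: 0.0447
```

>>> carry_out:
  grip: [0,0,0,0,0,0,0,0,0,0]
  delta_pos:
    - [0,0,0.002]
    - [0,0,0.004]
    - [0,0,0.006]
    - [0,0,0.008]
    - [0,0,0.01]
    - [0,0,0.012]
    - [0,0,0.013]
    - [0,0,0.014]
    - [0,0,0.014]
    - [0,0,0.014]
  spin: [0,0,0,0,0,0,0,0,0,0]

```text
time: 30.68
ee_pos: [0.4624, -0.4863, 0.1022]
tcp_rot: [179.9, 0.0, 50.8]
contact_force: [-2.4, 3.0, 7.7]
grip_width: 0.0446
```

Seated at the same height again. I'll release, retreat and turn the wrist for the levers, then check all three.

>>> carry_out:
  grip: [0.75,0.75,0.75,0.75,0.75]
  delta_pos:
    - [0,0,0]
    - [0,0,0]
    - [0,0,0]
    - [0,0,0]
    - [0,0,0]
  spin: [0,0,0,0,0]

```text
time: 31.1
ee_pos: [0.4622, -0.486, 0.0997]
tcp_rot: [-180.0, -0.0, 50.7]
contact_force: [0.1, 0.0, 0.0]
grip_width: 0.064
```

>>> carry_out:
  grip: [0.75,0.75,0.75,0.6,0.6,0.6,0.6,0.6,0.6,0.6]
  delta_pos:
    - [0,0,-0.03]
    - [0,0,-0.07]
    - [0,0,-0.11]
    - [0,-0.03,-0.11]
    - [0,-0.06,-0.11]
    - [0,-0.09,-0.11]
    - [0,-0.12,-0.11]
    - [0,-0.15,-0.11]
    - [0,-0.18,-0.11]
    - [0,-0.18,-0.11]
  spin: [0,0,0,-0.12,-0.24,-0.36,-0.48,-0.6,-0.72,-0.84]

```text
time: 31.93
ee_pos: [0.3189, -0.3675, 0.2095]
tcp_rot: [-179.9, -0.3, 99.2]
contact_force: [0.5, 1.4, -0.2]
grip_width: 0.0511
```

>>> carry_out:
  grip: [0.6,0.6,0.6,0.6,0.6,0.6,0.6,0.6]
  delta_pos:
    - [0,0,0]
    - [0,0,0]
    - [0,0,0]
    - [0,0,0]
    - [0,0,0]
    - [0,0,0]
    - [0,0,0]
    - [0,0,0]
  spin: [-0.12,-0.24,-0.36,-0.48,-0.6,-0.73,-0.73,-0.73]

```text
time: 32.6
ee_pos: [0.3228, -0.3722, 0.21]
tcp_rot: [-180.0, 0.0, 140.5]
contact_force: [0.2, -0.0, 0.7]
grip_width: 0.0513
```

```bash
python3 - <<'E'
from h import *
m=np.load('m.npy')[:3]
snap('top','t5'); snap('side','s5')
b=cv2.imread('pics/s5.png')[130:270,140:340]; t=cv2.imread('pics/t5.png')[120:280,150:340]
rs=lambda i,w:cv2.resize(i,(w,int(i.shape[0]*w/i.shape[1])),interpolation=cv2.INTER_CUBIC)
l,r=rs(b,400),rs(t,400); H=max(l.shape[0],r.shape[0]); p=lambda i:cv2.copyMakeBorder(i,0,H-i.shape[0],0,0,cv2.BORDER_CONSTANT)
cv2.imwrite('pics/j5.png',np.hstack([p(l),p(r)]))
w=man(m,[bar(-.08,0)])[0]; go([w[0],w[1],.15],140.76); print(w)
E
```

```text
delta [-0.0778 -0.0008  0.06  ] spin -0.004 | pos [ 0.3228 -0.3722  0.21  ] yaw 140.54 t 32.7
[ 0.38234557 -0.42226744  0.07965452]
```

View pics/j5.png

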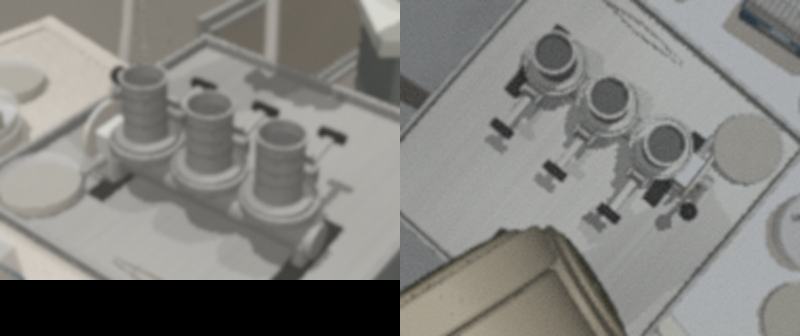

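All three funnels stand upright in their heads, the locks are down and the vacuum is shut. Now I'll pinch the right lock bar by its ends and raise it along its arc.

>>> carry_out:
  grip: [0.6,0.6,0.6,0.6,0.6,0.6,0.6,0.6,0.6,0.6]
  delta_pos:
    - [-0.026,-0.001,0.02]
    - [-0.052,-0.001,0.04]
    - [-0.078,-0.001,0.06]
    - [-0.078,-0.001,0.09]
    - [-0.078,-0.001,0.115]
    - [-0.078,-0.001,0.135]
    - [-0.078,-0.001,0.15]
    - [-0.078,-0.001,0.158]
    - [-0.078,-0.001,0.158]
    - [-0.078,-0.001,0.158]
  spin: [-0.004,-0.004,-0.004,-0.004,-0.004,-0.004,-0.004,-0.004,-0.004,-0.004]

```text
time: 33.53
ee_pos: [0.3826, -0.4224, 0.0522]
tcp_rot: [180.0, -0.0, 140.9]
contact_force: [-0.2, 0.9, 0.0]
grip_width: 0.0509
```

>>> carry_out:
  grip: [0,0,0,0,0,0,0]
  delta_pos:
    - [0,0,0]
    - [0,0,0]
    - [0,0,0]
    - [0,0,0]
    - [0,0,0]
    - [0,0,0]
    - [0,0,0]
  spin: [0,0,0,0,0,0,0]

```text
time: 34.12
ee_pos: [0.3832, -0.4233, 0.0535]
tcp_rot: [-179.9, 0.2, 140.9]
contact_force: [-0.7, -0.1, 6.2]
grip_width: 0.0284
```

Gripped at 28.4 mm on the 30 mm bar. Raising along the arc.

>>> carry_out:
  grip: [0,0,0,0,0,0,0,0,0,0]
  delta_pos:
    - [-0.001,0,-0.006]
    - [-0.0028,0,-0.0111]
    - [-0.0069,0,-0.0198]
    - [-0.0124,0,-0.0277]
    - [-0.0191,0,-0.0344]
    - [-0.027,0,-0.0399]
    - [-0.0357,0,-0.044]
    - [-0.0431,0,-0.0461]
    - [-0.0465,0,-0.0466]
    - [-0.0475,0,-0.0468]
  spin: [0,0,0,0,0,0,0,0,0,0]

```text
time: 34.95
ee_pos: [0.4165, -0.4503, 0.0995]
tcp_rot: [-179.9, -0.4, 140.9]
contact_force: [-9.9, 3.2, 3.8]
grip_width: 0.0282
```

>>> carry_out:
  grip: [0,0,0]
  delta_pos:
    - [-0.001,0,0]
    - [-0.001,0,0]
    - [-0.001,0,0]
  spin: [0,0,0]

```text
time: 35.2
ee_pos: [0.4171, -0.4509, 0.0997]
tcp_rot: [-179.9, -0.4, 140.9]
contact_force: [-8.8, 4.4, 6.8]
grip_width: 0.0287
```

```bash
python3 - <<'E'
from h import *
m=np.load('m.npy')[:3]; s=bot.sense()
w=man(m,[bar(-.08,1.22)])[0]; go([w[0],w[1],w[2]-.027]); print(w,s['contact_force'],s['grip_width'])
E
```

```text
delta [0.002  0.0002 0.0009] spin 0 | pos [ 0.4171 -0.4509  0.0997] yaw 140.87 t 35.2
[ 0.41559945 -0.44942852  0.12577825] [-8.80079396  4.38121751  6.8245129 ] 0.028719490490785347
```

The right lock is at its stop with about 10 N of reaction. Releasing it and doing the middle one the same way.

>>> carry_out:
  grip: [0.6,0.6,0.6,0.6,0.6,0.6,0.6,0.6,0.6,0.6]
  delta_pos:
    - [0.003,0,0]
    - [0.003,0,0]
    - [0.003,0,0]
    - [0.003,0,-0.03]
    - [0.003,0,-0.065]
    - [0.025,0.027,-0.065]
    - [0.0485,0.054,-0.065]
    - [0.0485,0.08,-0.065]
    - [0.0485,0.08,-0.03]
    - [0.0485,0.08,0.005]
  spin: [0,0,0,0,0,0,0,0,0,0]

```text
time: 36.03
ee_pos: [0.4361, -0.3609, 0.0964]
tcp_rot: [-179.9, 0.5, 141.1]
contact_force: [0.0, -0.5, -0.3]
grip_width: 0.0515
```

>>> carry_out:
  grip: [0.6,0.6,0.6,0,0,0,0,0,0,0]
  delta_pos:
    - [0,0,0.025]
    - [0,0,0.042]
    - [0,0,0.042]
    - [0,0,0.042]
    - [0,0,0.042]
    - [0,0,0.042]
    - [0,0,0.042]
    - [0,0,0.042]
    - [0,0,0.042]
    - [0,0,0.042]
  spin: [0,0,0,0,0,0,0,0,0,0]

```text
time: 36.87
ee_pos: [0.4336, -0.3611, 0.0531]
tcp_rot: [-180.0, 0.2, 140.9]
contact_force: [-1.4, 0.2, 5.2]
grip_width: 0.0288
```

>>> carry_out:
  grip: [0,0,0,0,0,0,0,0,0,0]
  delta_pos:
    - [-0.001,0,-0.006]
    - [-0.0028,0,-0.0111]
    - [-0.0069,0,-0.0198]
    - [-0.0124,0,-0.0277]
    - [-0.0191,0,-0.0344]
    - [-0.027,0,-0.0399]
    - [-0.0357,0,-0.044]
    - [-0.0431,0,-0.0461]
    - [-0.0465,0,-0.0466]
    - [-0.0475,0,-0.0468]
  spin: [0,0,0,0,0,0,0,0,0,0]

```text
time: 37.7
ee_pos: [0.4667, -0.3881, 0.0991]
tcp_rot: [-179.9, -0.5, 140.9]
contact_force: [-11.4, 5.2, 8.3]
grip_width: 0.0283
```

>>> carry_out:
  grip: [0,0,0]
  delta_pos:
    - [-0.001,0,0]
    - [-0.001,0,0]
    - [-0.001,0,0]
  spin: [0,0,0]

```text
time: 37.95
ee_pos: [0.4676, -0.3886, 0.0994]
tcp_rot: [-179.9, -0.4, 140.9]
contact_force: [-10.0, 3.8, 7.0]
grip_width: 0.0287
```

>>> carry_out:
  grip: [0.6,0.6,0.6,0.6,0.6,0.6,0.6,0.6,0.6,0.6]
  delta_pos:
    - [0.003,0,0]
    - [0.003,0,0]
    - [0.003,0,0]
    - [0.003,0,-0.03]
    - [0.003,0,-0.065]
    - [0.025,0.027,-0.065]
    - [0.0485,0.054,-0.065]
    - [0.0485,0.08,-0.065]
    - [0.0485,0.08,-0.03]
    - [0.0485,0.08,0.005]
  spin: [0,0,0,0,0,0,0,0,0,0]

```text
time: 38.78
ee_pos: [0.4868, -0.2984, 0.0962]
tcp_rot: [180.0, 0.5, 141.1]
contact_force: [-0.0, 0.7, -0.2]
grip_width: 0.0515
```

>>> carry_out:
  grip: [0.6,0.6,0.6,0,0,0,0,0,0,0]
  delta_pos:
    - [0,0,0.025]
    - [0,0,0.042]
    - [0,0,0.042]
    - [0,0,0.042]
    - [0,0,0.042]
    - [0,0,0.042]
    - [0,0,0.042]
    - [0,0,0.042]
    - [0,0,0.042]
    - [0,0,0.042]
  spin: [0,0,0,0,0,0,0,0,0,0]

```text
time: 39.62
ee_pos: [0.4841, -0.299, 0.0529]
tcp_rot: [-180.0, 0.1, 140.9]
contact_force: [-2.5, -1.3, 6.4]
grip_width: 0.0287
```

>>> carry_out:
  grip: [0,0,0,0,0,0,0,0,0,0]
  delta_pos:
    - [-0.001,0,-0.006]
    - [-0.0028,0,-0.0111]
    - [-0.0069,0,-0.0198]
    - [-0.0124,0,-0.0277]
    - [-0.0191,0,-0.0344]
    - [-0.027,0,-0.0399]
    - [-0.0357,0,-0.044]
    - [-0.0431,0,-0.0461]
    - [-0.0465,0,-0.0466]
    - [-0.0475,0,-0.0468]
  spin: [0,0,0,0,0,0,0,0,0,0]

```text
time: 40.45
ee_pos: [0.517, -0.3258, 0.0989]
tcp_rot: [-179.9, -0.5, 140.9]
contact_force: [-11.6, 5.4, 8.1]
grip_width: 0.0286
```

>>> carry_out:
  grip: [0,0,0]
  delta_pos:
    - [-0.001,0,0]
    - [-0.001,0,0]
    - [-0.001,0,0]
  spin: [0,0,0]

```text
time: 40.7
ee_pos: [0.5178, -0.3265, 0.099]
tcp_rot: [-179.9, -0.4, 140.9]
contact_force: [-10.0, 3.2, 7.0]
grip_width: 0.0286
```

>>> carry_out:
  grip: [0.6,0.6,0.6,0.6,0.6,0.6,0.6,0.6,0.6,0.6]
  delta_pos:
    - [0.003,0,0]
    - [0.003,0,0]
    - [0.003,0,0]
    - [0.003,0,-0.03]
    - [0.003,0,-0.07]
    - [0.03,0,-0.11]
    - [0.06,-0.03,-0.11]
    - [0.09,-0.06,-0.11]
    - [0.1,-0.09,-0.11]
    - [0.1,-0.09,-0.11]
  spin: [0,0,0,0,0,0,0,0,0,0]

```text
time: 41.53
ee_pos: [0.3829, -0.3372, 0.2097]
tcp_rot: [-179.9, 0.1, 140.7]
contact_force: [0.8, -0.4, 0.2]
grip_width: 0.0512
```

```bash
python3 - <<'E'
from h import *
m=np.load('m.npy')[:3]
snap('top','t6'); snap('side','s6')
for f in('t6','s6'): print(f,[proj(f,man(m,[bar(y,1.22)]))[0].round(1).tolist() for y in HX])
b=cv2.imread('pics/s6.png')[130:270,140:340]; t=cv2.imread('pics/t6.png')[120:280,150:340]
rs=lambda i,w:cv2.resize(i,(w,int(i.shape[0]*w/i.shape[1])),interpolation=cv2.INTER_CUBIC)
l,r=rs(b,400),rs(t,400); H=max(l.shape[0],r.shape[0]); p=lambda i:cv2.copyMakeBorder(i,0,H-i.shape[0],0,0,cv2.BORDER_CONSTANT)
cv2.imwrite('pics/j6.png',np.hstack([p(l),p(r)]))
w=man(m,[[-.068,-.158,0]])[0]; go([w[0],w[1],.2],140.76)
E
```

```text
t6 [[206.3, 165.0], [232.9, 186.1], [259.8, 207.4]]
s6 [[297.5, 187.7], [262.2, 174.3], [229.9, 162.0]]
delta [-0.0836 -0.147   0.0096] spin 0.001 | pos [ 0.3863 -0.3365  0.2094] yaw 140.79 t 41.63
```

View pics/j6.png

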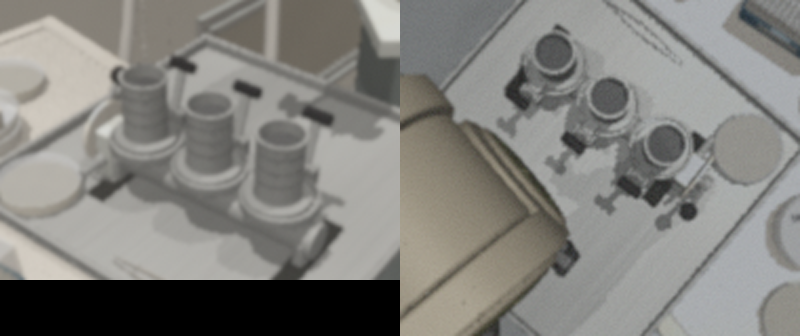

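All locks are up: the bars in the top view are at about (206,163), (233,186) and (258,208), matching the raised predictions. Now I'll move in front of the vacuum ball with shut fingers.

>>> carry_out:
  grip: [0,0,0,0,0,0,0,0,0,0]
  delta_pos:
    - [-0.015,-0.03,0]
    - [-0.03,-0.06,0]
    - [-0.045,-0.09,0]
    - [-0.06,-0.12,0]
    - [-0.0786,-0.147,0]
    - [-0.0786,-0.147,0.03]
    - [-0.0786,-0.147,0.06]
    - [-0.0786,-0.147,0.09]
    - [-0.0786,-0.147,0.115]
    - [-0.0786,-0.147,0.115]
  spin: [0,0,0,0,0,0,0,0,0,0]

```text
time: 42.47
ee_pos: [0.3546, -0.4958, 0.0873]
tcp_rot: [179.8, -0.5, 141.0]
contact_force: [0.2, 1.1, -0.6]
grip_width: -0.0
```

```bash
python3 - <<'E'
from h import *
m=np.load('m.npy')[:3]
w=man(m,[[-.021,-.158,0]])[0]; go([w[0],w[1],.097],140.76); print(bot.sense()['contact_force'],bot.sense()['grip_width'])
E
```

```text
delta [-0.0543 -0.0037 -0.0101] spin 0.004 | pos [ 0.3546 -0.4958  0.0873] yaw 141.01 t 42.47
[ 0.21856346  1.06127767 -0.63498005] -2.9985261158261993e-05
```

>>> carry_out:
  grip: [0,0,0,0,0,0,0,0,0,0]
  delta_pos:
    - [0,0,-0.001]
    - [-0.008,0,-0.002]
    - [-0.016,0,-0.003]
    - [-0.024,0,-0.004]
    - [-0.032,0,-0.005]
    - [-0.038,0,-0.006]
    - [-0.043,0,-0.006]
    - [-0.046,0,-0.006]
    - [-0.046,0,-0.006]
    - [-0.046,0,-0.006]
  spin: [0,0,0,0,0,0,0,0,0,0]

```text
time: 43.3
ee_pos: [0.3919, -0.5292, 0.1005]
tcp_rot: [-180.0, 0.2, 141.0]
contact_force: [-0.6, 0.5, -0.4]
grip_width: -0.0002
```

```bash
python3 - <<'E'
from h import *
m=np.load('m.npy')[:3]
w=man(m,[[-.020,-.158,0]])[0]; go([w[0],w[1],.1],140.76); print(bot.sense()['contact_force'])
E
```

```text
delta [-0.0054 -0.0013  0.0005] spin 0.004 | pos [ 0.3919 -0.5292  0.1005] yaw 140.96 t 43.3
[-0.5855492   0.53022747 -0.40132391]
```

>>> carry_out:
  grip: [0,0,0,0]
  delta_pos:
    - [-0.002,0,0]
    - [-0.004,0,0]
    - [-0.005,0,0]
    - [-0.005,0,0]
  spin: [0,0,0,0]

```text
time: 43.63
ee_pos: [0.3947, -0.5312, 0.099]
tcp_rot: [180.0, -0.0, 140.9]
contact_force: [0.6, 1.0, 0.3]
grip_width: -0.0005
```

>>> carry_out:
  grip: [0,0,0,0,0,0,0,0,0,0]
  delta_pos:
    - [0.01,0,0]
    - [0.02,0,-0.03]
    - [0.02,0,-0.065]
    - [0,0,-0.085]
    - [-0.03,0.008,-0.085]
    - [-0.06,0.008,-0.085]
    - [-0.086,0.008,-0.085]
    - [-0.086,0.008,-0.085]
    - [-0.086,0.008,-0.085]
    - [-0.086,0.008,-0.085]
  spin: [0,0,0,0,0,0,0,0,0,0]

```text
time: 44.47
ee_pos: [0.4661, -0.5789, 0.1835]
tcp_rot: [180.0, -0.1, 140.9]
contact_force: [-0.0, -0.2, -0.6]
grip_width: -0.0
```

```bash
python3 - <<'E'
from h import *
m=np.load('m.npy')[:3]
c=snap('wrist','w15'); snap('top','t7'); snap('side','s7')
g=cv2.cvtColor(c['frame'],cv2.COLOR_RGB2GRAY)
p=proj('w15',man(m,[ball(.785)]))[0]; print(p)
u,v=p.round().astype(int); b=(g[v-35:v+36,u-25:u+26]<35).astype(np.uint8)
n,l,st,ce=cv2.connectedComponentsWithStats(b)
for k in range(1,n):
    if st[k,4]>60: print(ce[k]+[u-25,v-35],st[k])
for t in(.65,.7,.75,.8,.85,.9): print(t,proj('w15',man(m,[ball(t)]))[0],proj('t7',man(m,[ball(t)]))[0],proj('s7',man(m,[ball(t)]))[0])
for f,w in(('t7',(294,200)),('s7',None)):
    z=np.load(f'pics/{f}.npz')['f']; gg=cv2.cvtColor(z,cv2.COLOR_RGB2GRAY); q=proj(f,man(m,[ball(.785)]))[0].round().astype(int)
    bb=(gg[q[1]-8:q[1]+9,q[0]-8:q[0]+9]<60).astype(np.uint8); n,l,st,ce=cv2.connectedComponentsWithStats(bb)
    print(f,[(ce[k]+q-8,st[k,4]) for k in range(1,n)])
cv2.imwrite('pics/w15c.png',cv2.resize(cv2.imread('pics/w15.png')[60:300,130:450],None,fx=2,fy=2)); go([0,0,0])
E
```

```text
[254.80468027 119.03830313]
[253.79161206 117.05897772] [  9  18  30  31 763]
0.65 [254.81842224 106.65952344] [295.75721677 209.42558804] [188.740869   166.74237511]
0.7 [254.81255802 111.25623793] [296.54556696 208.43242002] [187.76907448 167.21338398]
0.75 [254.80760162 115.84379952] [297.32815569 207.43639669] [186.79331241 167.750942  ]
0.8 [254.80356744 120.40106398] [298.10260508 206.44054784] [185.8162679 168.3540429]
0.85 [254.80046335 124.90745794] [298.86656961 205.44790042] [184.84066761 169.0214621 ]
0.9 [254.79829073 129.34317715] [299.61774691 204.46146454] [183.86927025 169.75175602]
t7 []
s7 [(array([186.05882353, 168.82352941]), np.int32(17))]
delta [0.7265 0.1557 0.185 ] spin 0 | pos [ 0.4657 -0.5789  0.1852] yaw 140.91 t 44.62
```

View pics/w15c.png

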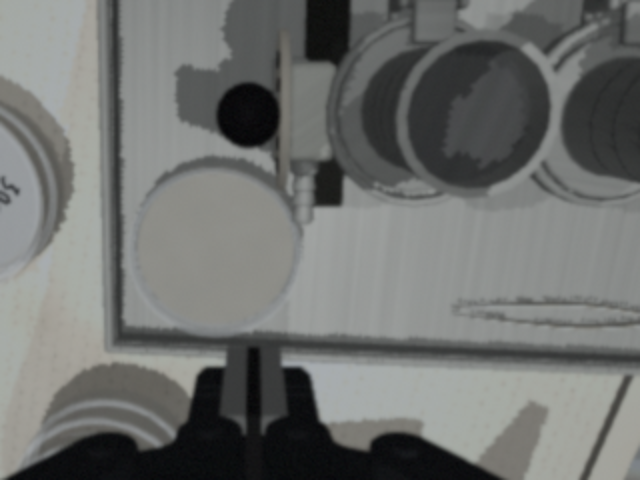

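The ball centroid at row 117.1 means about 0.763 rad, and the finger position implies about 0.752. Both are a degree or two short of upright, so I'll nudge it 1.5 mm and then retreat.

>>> carry_out:
  grip: [0,0,0,0,0,0,0,0,0,0]
  delta_pos:
    - [0.035,-0.004,0]
    - [0.07,-0.008,0]
    - [0.106,-0.008,0]
    - [0.106,-0.008,0.035]
    - [0.106,-0.008,0.07]
    - [0.106,-0.008,0.085]
    - [0.106,-0.008,0.085]
    - [0.1,-0.008,0.085]
    - [0.094,-0.008,0.085]
    - [0.089,-0.008,0.085]
  spin: [0,0,0,0,0,0,0,0,0,0]

```text
time: 45.45
ee_pos: [0.3937, -0.5314, 0.102]
tcp_rot: [-179.9, 0.2, 140.9]
contact_force: [-1.1, -0.3, 0.3]
grip_width: 0.0002
```

>>> carry_out:
  grip: [0,0,0,0]
  delta_pos:
    - [-0.0025,0,0]
    - [-0.0045,0,0]
    - [-0.0045,0,0]
    - [-0.0045,0,0]
  spin: [0,0,0,0]

```text
time: 45.78
ee_pos: [0.3962, -0.5326, 0.0996]
tcp_rot: [-180.0, 0.0, 141.0]
contact_force: [-0.7, 0.2, -1.1]
grip_width: 0.0001
```

>>> carry_out:
  grip: [0,0,0,0,0,0,0,0,0,0]
  delta_pos:
    - [0.01,0,0]
    - [0.02,0,-0.03]
    - [0.02,0,-0.065]
    - [0,0,-0.085]
    - [-0.03,0.008,-0.085]
    - [-0.06,0.008,-0.085]
    - [-0.0845,0.008,-0.085]
    - [-0.0845,0.008,-0.085]
    - [-0.0845,0.008,-0.085]
    - [-0.0845,0.008,-0.085]
  spin: [0,0,0,0,0,0,0,0,0,0]

```text
time: 46.62
ee_pos: [0.4661, -0.5788, 0.1837]
tcp_rot: [180.0, -0.1, 140.9]
contact_force: [-0.0, -0.7, 0.7]
grip_width: -0.0001
```

```bash
python3 - <<'E'
from h import *
m=np.load('m.npy')[:3]
c=snap('wrist','w16'); g=cv2.cvtColor(c['frame'],cv2.COLOR_RGB2GRAY)
p=proj('w16',man(m,[ball(.785)]))[0]; u,v=p.round().astype(int)
n,l,st,ce=cv2.connectedComponentsWithStats((g[v-35:v+36,u-25:u+26]<35).astype(np.uint8))
print(p,[ (ce[k]+[u-25,v-35],st[k,4]) for k in range(1,n) if st[k,4]>60])
for t in(.7,.75,.8,.85): print(t,proj('w16',man(m,[ball(t)]))[0])
go([0,0,0])
E
```

```text
[254.78153141 119.14823558] [(array([253.88492063, 121.23677249]), np.int32(756))]
0.7 [254.78958012 111.37534131]
0.75 [254.78451479 115.95752303]
0.8 [254.7803956  120.50936895]
0.85 [254.77723051 125.01034141]
delta [0.7262 0.1556 0.185 ] spin 0 | pos [ 0.4658 -0.5787  0.1843] yaw 140.92 t 46.67
```

The lever reads 0.785 from the finger position and 0.808 by camera, so it is upright within about 1°. I'll withdraw and take a final look.

>>> carry_out:
  grip: [0,0,0,0,0,0,0,0,0,0]
  delta_pos:
    - [0,0,-0.03]
    - [0,0,-0.06]
    - [0.03,0,-0.06]
    - [0.06,0,-0.06]
    - [0.1,0,-0.06]
    - [0.14,0,-0.06]
    - [0.18,0,-0.06]
    - [0.21,0,-0.06]
    - [0.21,0,-0.06]
    - [0.21,0,-0.06]
  spin: [0,0,0,0,0,0,0,0,0,0]

```text
time: 47.5
ee_pos: [0.3018, -0.4454, 0.2458]
tcp_rot: [-180.0, 0.1, 140.8]
contact_force: [0.8, -0.1, -0.1]
grip_width: 0.0001
```

```bash
python3 - <<'E'
from h import *
snap('top','t8'); snap('side','s8')
b=cv2.imread('pics/s8.png')[130:270,140:340]; t=cv2.imread('pics/t8.png')[110:280,150:340]
rs=lambda i,w:cv2.resize(i,(w,int(i.shape[0]*w/i.shape[1])),interpolation=cv2.INTER_CUBIC)
l,r=rs(b,400),rs(t,400); H=max(l.shape[0],r.shape[0]); p=lambda i:cv2.copyMakeBorder(i,0,H-i.shape[0],0,0,cv2.BORDER_CONSTANT)
cv2.imwrite('pics/j8.png',np.hstack([p(l),p(r)])); print(bot.sense()['contact_force'],bot.sense()['ee_pos'])
E
```

```text
[ 0.09926676 -0.26513388  0.28055995] [ 0.30351879 -0.44747318  0.24547899]
```

View pics/j8.png

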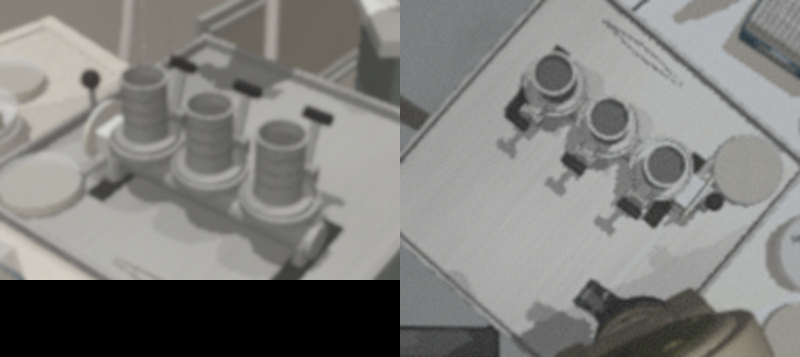

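The final view shows all three funnels seated, all three locks up and the vacuum ball upright (side crop (90,77)). The dish and forceps are where they lay and the arm is clear, so I'm handing in.

```bash
python3 -c "
from station import bot
print(bot.hand_in())"
```

```text
the job is handed in; nothing more can be done
None
```

The manifold is set up and the job is handed in, at about 47 s of the 210 s allowed; the hand-in reported no verdict.

- **Vacuum shut first:** My first two pinches on the ball slipped off. I then pushed it over with shut fingers until it met its stop with about 10 N.
- **Head levers:** I pressed all three fully down, since the middle and right ones had started partly raised.
- **Funnels:** There were three. Each seated at the same height with about 7 N of contact.
- **Locks:** I raised each lever to its stop, with about 10 N of reaction at each.
- **Vacuum to the middle mark:** I did this last, in two pushes.

**Last checks:** The final top and side views show the funnels upright and seated, the locks up and the vacuum lever upright. The dish and forceps lie where they did, and the arm is clear. For the vacuum angle, the finger position gave 0.785 rad and the wrist camera 0.808 rad, so it is upright to within about 1°. I did not measure the final lock angles beyond the stop forces and the camera match.

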